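# Load and lock the leaf drill jig

## Robot

A 7-joint arm with a two-finger parallel gripper is mounted at the origin on the work surface. World frame = base frame: x ahead of the robot, y to its left, z up, the work surface at z = 0. Lengths are in m, angles in rad, forces in N, time in s.
With the tool pointing down it reaches from about 0.4 to 0.875 m from the base axis. Payload 4.4 kg.
Tool frame: the origin (TCP) lies at the very end of the fingers, on their centre line; the grasp point (between the pads) lies 19 mm behind it; x points along the fingers, y is the direction in which the jaws open and shut, and the axes are right-handed (so a half turn about x gives the same grasp; the last joint's range is limited). The gripper opens to 85 mm and grips with 20 to 120 N. Pads are 22 mm wide; open, the fingers measure 114 mm over their backs; the gripper's body (76 mm by 85 mm) begins 54 mm behind the grasp point. The pads swing forward as they close: fully open they stand 13 mm farther back than shut.
Start: joints at [-1.225, 0.628, 0.038, 1.517, -0.027, 0.996, -0.02], TCP at [0.26, 0.596, 0.231] pointing down, gripper open.
Joint ranges: [-3.06, 3.06], [-0.37, 2.12], [-1.25, 1.32], [0.18, 2.47], [-1.1, 4.24], [0.23, 1.98], [-2.94, 2.94]. Speed limits (rad/s): [2.57, 2.57, 3.14, 3.14, 3.14, 3.14, 3.14].

## Interface

Orientations are given as a unit quaternion [x, y, z, w].
In Python, from bench import monitor, snapshot, camera_model, close_job gives the robot as it stands. The module is installed in compiled form; this text tells all that it offers.
- The arm moves only by the tool jog_arm, never from a script. Its argument "plan" is one flat list of numbers, 7 for each row, row after row: the turn, a rotation vector about the tool's x, y, z in degrees, then the shift along the tool's x, y, z in mm, then the closure, from 0 (fully open) to 1 (shut). In form: [wx, wy, wz, tx, ty, tz, gripper, wx, wy, wz, tx, ty, tz, gripper, ...]. A call has 1 to 5 rows; each row is the pose to reach, as a shift and turn from the pose measured when the call began, along the tool's axes at that moment; what a row does not reach only later rows make up. A row lasts 1/12 s, in which the tool goes at most 41.7 mm and 7.16 degrees, less where a joint would pass 70% of its speed; a pose out of reach is approached as far as the arm can. A call with a gripper value outside its range is refused whole. The fingers move at their own pace and stop on an object; the grip force is fixed at half the most. Time passes only in rows, so rows that repeat a pose let the fingers close. It gives the time, the measured TCP pose, the force and the opening at its end, in the units of the state.
- monitor.sense(): the state, without advancing time (a new reading comes with each control period).
- snapshot(name): name is "side" or "top" or "wrist"; returns (picture, depth): 420x560x3 uint8, red, green, blue; 420x560 float32, m along the optical axis (not along the pixel's ray), 0 where there is no reading.
- camera_model(name): a dict with "fx", "fy", "cx", "cy" (pixels), "D" ([k1, k2, p1, p2, k3] as OpenCV has them; the pictures are not rectified), "T" (4x4, takes a point from camera to world coordinates). Camera axes: x right, y down, z forward; pixel columns grow to the right and rows downward; lengths in m; the calibration is good to about 2 mm. A picture is of the moment at which its call begins: read the wrist's pose just before it. camera_model takes no time and is no camera call; for the wrist camera it gives the pose at the moment of the call.
- close_job(): hands the job in, once; it reports no verdict.
The state is a dict: "t": time; "qpos": joint angles; "dq": joint speeds; "effort": joint torques, N m; "position": TCP position; "orientation": TCP orientation; "wrist_force": force on the tool from outside, world axes, zero at the start; "wrist_torque": the same for the moment, N m; "gripper_width": opening from 0.0 (shut) to 1.0 (fully open).
Only numpy, scipy, OpenCV 4.12 (cv2) and the standard library are available. Lean on these libraries where they do the work, as an engineer would, in place of code of your own. Each camera call takes 0.05 s, during which the arm holds its last target. There are 200 camera calls.

## Task

Load the drill jig: tip the loose aluminium block into the jig's close-fitting nest one end first, then rock it down until it lies flat and fully home. Swing the jig's leaf shut over it, then take the lock pin with the black knob from the wooden stand and push it down through the hole in the leaf into the lock post, past its spring plunger, until its collar sits on the leaf. Leave the slim pin, the brush and the mallet where they are.

Things in the scene. Friction and masses are not known exactly. Their poses are not given: they have to be found in the camera images.
- block_center (a point): Loose workpiece: plain milled aluminium block, 60 long (its x) x 34 wide (its y) x 28 high (z), 0.1 to 0.2 kg, with a groove 10 wide and 4 deep along the middle of the top. Point: its centre, half-way up. It lies flat on the bench, groove up. A half turn about z makes no difference.
- end_a (a point): Middle of the block's lower edge at its +x end (30 mm along x and 14 mm below the block's centre). Axes as the block's.
- end_b (a point): Middle of the block's lower edge at its -x end. Axes as the block's.
- jig: Leaf drill jig of blackened steel, fixed to the bench; origin on the bench under the nest's middle; x from the lock post towards the hinge, z up. Base plate 12 high, x -92 to +74, y -43 to +43 (mm), with small bench straps out to y +-60. Hinge cheeks at x 43 to 61, y +-17 to +-26, up to 56 high; lock post x -72 to -48, y -17 to +17, 41 high, its plunger's screw out to y +29.
- nest (a point): Centre of the floor of the jig's nest, 12 mm above the bench, axes as the jig's. The nest is a rectangular pocket 61.4 (x) x 35.4 (y) x 10 deep with square edges and walls 10 thick; its rim is 22 mm above the bench, so the seated block stands 18 mm proud. Nothing beside it (+-y) is higher than the rim.
- leaf (a joint): Angle of the jig's aluminium leaf about its hinge: 0 = shut (level over the nest, 2 mm above a seated block), limit 2.75. It starts open, leaning well back beyond upright. The hinge is stiff (0.18 N m): the leaf stays where it is left and must be pushed all the way down.
- leaf_hinge (a point): Hinge axis of the leaf, 52 mm along the jig's x from the nest, 47 mm above the bench; the axis runs along the jig's y.
- leaf_end (a point): Middle of the leaf's free end. The leaf is a plate 44 wide and 10 thick reaching 128 mm from the hinge axis; this point's x axis runs along it to the hinge, z out of its upper (outer) face. Shut, it points along the jig's -x, top 52 mm above the bench. A drill bush 20 across stands 6 mm out of the upper face 52 mm from the hinge axis.
- lock_bore (a point): Mouth of the vertical bore (13.4 across, 29 deep, chamfered) in the lock post's top: 60 mm along the jig's -x from the nest, 41 mm above the bench. The shut leaf's hole (15 across, 112 mm from the hinge axis) lies right over it. A round spring plunger stands 2.5 mm into the bore from +y, 11 mm down; it presses on the pin with 6 to 9 N and grips it: the pin must be pushed home.
- pin_knob (a point): Lock pin: steel shank 12 across and 34 long with a coned end, then a steel collar 22 across and 4 high, then a black plastic knob 22 across and 26 high. Point: middle of the knob, 17 mm above the collar's underside, 13 mm below the top; z up along the pin. It starts upright in either hole of the wooden stand, collar on the stand's top.
- pin_tip (a point): Lower end of the lock pin's shank, 51 mm below the knob's middle. Home, it lies 23 mm below the lock bore's mouth.
- stand: Wooden pin stand, fixed, 48 (x) x 114 (y) x 42 high, origin under its middle. Two holes 15 across at y = +-30: one holds the lock pin, the other the slim pin.
- slim_pin: Bystander: slim steel pin in the stand's other hole, shank 8 across and 34 long, flat steel head 20 across and 8 high; origin at the lower end of its shank.
- brush: Bystander: flat bench brush with a wooden handle lying on the bench, 200 long (x), 42 wide, 20 high; origin under its middle.
- mallet: Bystander: turned wooden mallet standing on its head, 56 across, 170 high; origin under its middle.
Mind the look-alikes: they are no part of the job. What is meant by the part that bears block_center is not yellow, and is the smaller of those in its own colour.

How it is judged:
By the outcome, as a careful person would: the job done as asked, in the order asked, and still so for the second after the job is handed in, with the robot touching nothing.
It also fails if it takes over 72 s, if anything falls off the work surface, if the arm or the gripper's body presses on something with over 40 N, if the wrist force passes 120 N, or if a joint passes its speed limit or range.

## Working session

There is one attempt and no reset: what is moved stays moved. The work goes in short steps, Python scripts to look and compute and a tool call to move; the robot and the scene stay as the last step left them, time stands still between calls to the robot, and variables do not carry over. Pictures are saved under pics/ and viewed, about 8 in all and at most 12, crops included, and the job is handed in when it is done.

Besides the shell and the picture viewer there is one more tool, called after "Call:" as a command line: name --argument value ..., lists and objects as JSON in quotes. jog_arm: Moves the arm, as the interface text tells. Its arguments: {"type":"object","properties":{"plan":{"type":"array","items":{"type":"number"}}},"required":["plan"]}

```bash
mkdir -p pics; cat > h.py <<'E'
import numpy as np, cv2
from scipy.spatial.transform import Rotation as R
from bench import monitor, snapshot, camera_model, close_job
def cam(n):
    m=camera_model(n); K=np.array([[m['fx'],0,m['cx']],[0,m['fy'],m['cy']],[0,0,1.]]); return K,np.array(m['D'],float),np.array(m['T'])
def ray(n,uv,M=None):
    K,D,T=M or cam(n); p=cv2.undistortPoints(np.array(uv,float).reshape(-1,1,2),K,D).reshape(-1,2)
    d=np.c_[p,np.ones(len(p))]@T[:3,:3].T; return T[:3,3],d
def onplane(n,uv,z,M=None):
    o,d=ray(n,uv,M); return o+d*((z-o[2])/d[:,2])[:,None]
def proj(n,P,M=None):
    K,D,T=M or cam(n); Ti=np.linalg.inv(T); rv=cv2.Rodrigues(Ti[:3,:3])[0]
    return cv2.projectPoints(np.array(P,float).reshape(-1,1,3),rv,Ti[:3,3],K,D)[0].reshape(-1,2)
def cloud(n,dep,M=None):
    v,u=np.mgrid[0:420,0:560]; o,d=ray(n,np.stack([u,v],-1).reshape(-1,2),M)
    return (o+d*dep.reshape(-1,1)).reshape(420,560,3)
def shot(n,tag):
    M=cam(n); p,d=snapshot(n); cv2.imwrite(f'pics/{tag}.png',p[:,:,::-1]); np.savez(f'{tag}.npz',p=p,d=d,K=M[0],D=M[1],T=M[2]); return p,d,M
def load(tag):
    z=np.load(f'{tag}.npz'); return z['p'],z['d'],(z['K'],z['D'],z['T'])
def tcp():
    s=monitor.sense(); return s, np.array(s['position']), R.from_quat(s['orientation'])
def delta(pos,Rt):
    "row (deg, mm) from the present pose to world pos, rotation Rt"
    s,p,r=tcp(); return np.r_[np.degrees((r.inv()*Rt).as_rotvec()), 1000*r.inv().apply(np.array(pos)-p)].round(1)
def down(yaw):
    "tool x down, jaws (tool y) along world yaw"
    y=np.array([np.cos(yaw),np.sin(yaw),0]); x=np.array([0,0,-1.]); return R.from_matrix(np.c_[x,y,np.cross(x,y)])
E
python3 - <<'E'
from h import *
s,p,r=tcp(); print(s, r.as_matrix().round(3))
a=shot('top','top0')[0]; b=shot('side','side0')[0]
cv2.imwrite('pics/a.png',cv2.resize(a,(784,588))[:,:,::-1]); cv2.imwrite('pics/b.png',cv2.resize(b,(784,588))[:,:,::-1])
for n in('top','side'): print(cam(n))
E
```

```text
{'t': 0.0, 'qpos': array([-1.2248129 ,  0.62937842,  0.03842906,  1.51837137, -0.02699526,
        0.99630095, -0.02000357]), 'dq': array([ 0.00033733, -0.00051151, -0.00109413, -0.00080935,  0.00264654,
       -0.00023304,  0.00070028]), 'effort': array([-7.65459081e-04, -5.63388312e+01,  1.22620672e+00, -1.93443328e+01,
        1.09664927e-02,  1.03984354e-02,  4.19750540e-05]), 'position': array([0.25987411, 0.5951005 , 0.23036686]), 'orientation': array([ 0.14388447,  0.69230437, -0.14523091,  0.69204039]), 'wrist_force': array([0.58495301, 0.72914721, 0.5440291 ]), 'wrist_torque': array([-0.00353706, -0.027553  , -0.05177508]), 'gripper_width': 0.999261119066014} [[-0.001  0.4    0.916]
 [-0.002  0.916 -0.4  ]
 [-1.    -0.002  0.   ]]
(array([[437.59438186,   0.        , 286.04290535],
       [  0.        , 437.59438186, 214.76464007],
       [  0.        ,   0.        ,   1.        ]]), array([-0.11989659,  0.        ,  0.        ,  0.        ,  0.        ]), array([[ 0.0162898 , -0.98002594,  0.19820139,  0.21943455],
       [-0.99982561, -0.01777636, -0.00572315,  0.04903887],
       [ 0.00913213, -0.1980736 , -0.98014461,  1.37006663],
       [ 0.        ,  0.        ,  0.        ,  1.        ]]))
(array([[390.02002971,   0.        , 278.83067592],
       [  0.        , 390.02002971, 208.73626004],
       [  0.        ,   0.        ,   1.        ]]), array([-0.07740292,  0.        ,  0.        ,  0.        ,  0.        ]), array([[ 0.99313748, -0.08721336,  0.07792163,  0.41017368],
       [-0.11680388, -0.70604432,  0.69846852, -0.63669936],
       [-0.00589966, -0.70277681, -0.71138593,  0.77372866],
       [ 0.        ,  0.        ,  0.        ,  1.        ]]))
```

View pics/a.png

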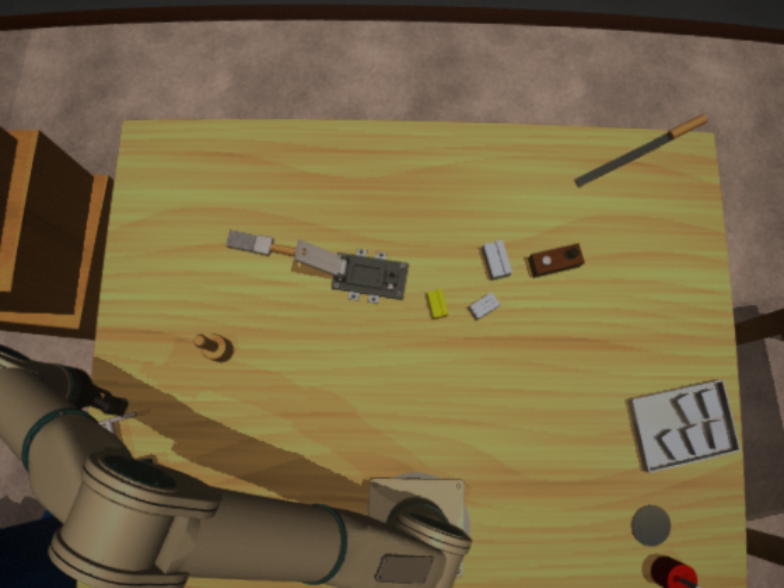

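View pics/b.png

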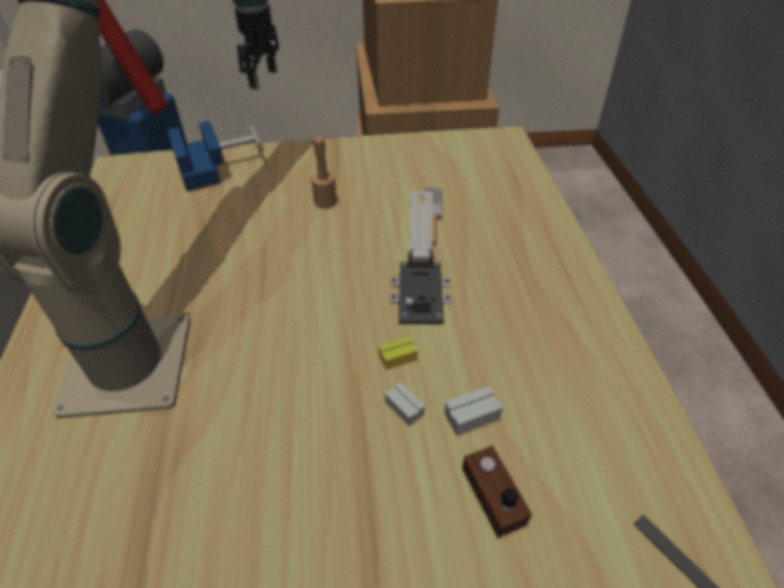

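The pictures show, in the 784-wide top view, the jig at (370,275) with its leaf leaning left over to (318,258) and the lock post to the right at (392,280). The small grey block is at (485,305), the larger grey look-alike at (497,259) and the yellow one at (437,303). The stand is at (556,260) with the black knob at (572,253). The brush is at (260,243) and the mallet at (212,346).

```bash
cat > m1.py <<'E'
from h import *
p,d,M=load('top0'); C=cloud('top',d,M); h=cv2.cvtColor(p,cv2.COLOR_RGB2HSV).astype(int)
def rect(mask,z,win,name):
    m=np.zeros(mask.shape,np.uint8); x0,y0,x1,y1=win; m[y0:y1,x0:x1]=mask[y0:y1,x0:x1]
    cs,_=cv2.findContours(m,cv2.RETR_EXTERNAL,cv2.CHAIN_APPROX_NONE); c=max(cs,key=cv2.contourArea)
    P=onplane('top',c.reshape(-1,2),z,M)[:,:2]; r=cv2.minAreaRect((P*1000).astype(np.float32)); 
    zz=C[m>0][:,2]; print(name,np.round(r[0],1),np.round(r[1],1),round(r[2],1),'z med',np.percentile(zz,[5,50,95]).round(4)); return m
Z=C[...,2]; S=h[...,1]; V=h[...,2]
rect((S<90)&(Z>.015)&(Z<.045),.028,(328,200,362,236),'block')
rect((S<90)&(Z>.015)&(Z<.06),.0,(340,165,368,205),'bigblock')
rect((Z>.034)&(Z<.05),.042,(370,165,425,205),'stand')
rect((V<60)&(Z>.05),.076,(395,170,420,192),'knob')
rect((Z>.006)&(Z<.016)&(S<130),.012,(232,170,300,222),'jigbase')
rect((Z>.035)&(Z<.046)&(S<130),.041,(270,180,295,222),'post')
rect((S<90)&(Z>.06),.08,(200,165,255,205),'leaf')
m=(S<90)&(Z>.06); m[:, :200]=0;m[:,255:]=0;m[:165]=0;m[205:]=0
L=C[m]; c=L.mean(0); u,s,v=np.linalg.svd(L-c); print('leaf plane',c,v.round(3),s)
pr=(L-c)@v.T; print(pr.min(0),pr.max(0))
a=cv2.resize(p[150:240,190:430],None,fx=3.3,fy=3.3,interpolation=cv2.INTER_CUBIC); cv2.imwrite('pics/c.png',a[:,:,::-1])
E
python3 m1.py
```

```text
block [ 484.7 -145. ] [34.9 63.6] 34.4 z med [0.0215 0.0274 0.0325]
bigblock [ 600.6 -180.2] [86.4 51.5] 15.7 z med [0.0254 0.0361 0.0423]
stand [ 593.  -312.9] [ 50.3 115.6] 13.2 z med [0.0377 0.0428 0.0479]
knob [ 596.6 -335.9] [22.6 25.4] 1.4 z med [0.0572 0.0707 0.076 ]
jigbase [552.7 110.4] [168.9 118.2] 81.7 z med [0.0069 0.0118 0.0154]
post [539.7  62.3] [23.7 48. ] 82.0 z med [0.0359 0.0405 0.0454]
leaf [574.5 223.7] [112.   46.6] 70.1 z med [0.0642 0.1053 0.1419]
leaf plane [0.56714603 0.2200522  0.10466783] [[-0.083 -0.695 -0.714]
 [-0.989  0.145 -0.025]
 [ 0.121  0.705 -0.699]] [0.77078419 0.29061821 0.06328151]
[-0.05778353 -0.02373433 -0.00583597] [0.06396366 0.02182614 0.01342473]
```

View pics/c.png

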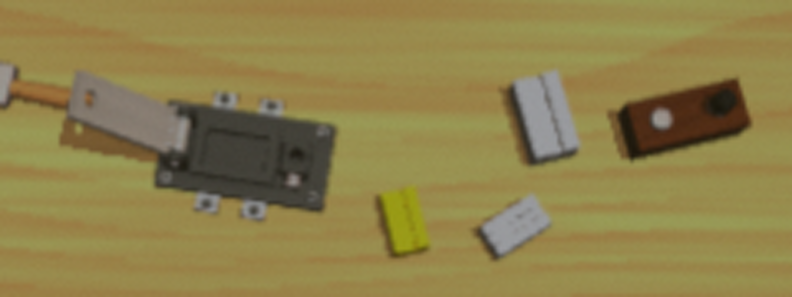

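The third picture confirms the layout: in the crop the nest pocket is at about (237,152), the lock post bore at (297,155), the grey block at (515,226) and the knob at (720,100). Next I move above the jig for a close look.

```bash
python3 - <<'E'
from h import *
s,p,r=tcp(); K,D,T=cam('wrist')
print((r.inv().as_matrix()@T[:3,:3]).round(3), (r.inv().apply(T[:3,3]-p)*1000).round(1), K[0,0])
t=np.array([.53,.10,.30]);print(delta(t,down(np.radians(-8.3))))
E
```

```text
[[ 0.    -0.322  0.947]
 [ 1.    -0.    -0.   ]
 [ 0.     0.947  0.322]] [-141.4   -1.   -82.8] 291.5388208923455
[ 7.470e+01  1.000e-01  1.000e-01 -6.890e+01 -3.458e+02  4.457e+02]
```

```bash
cat >> h.py <<'E'
def legs(targets,start=None):
    "targets: list of (pos,R,max_calls or None): print one 6-vector per call, each relative to the pose before"
    s,p,r=tcp() if start is None else (None,)+tuple(start)
    for pos,Rt in targets:
        pos=np.array(pos); rv=(r.inv()*Rt).as_rotvec(); L=np.linalg.norm(pos-p)
        n=int(max(np.ceil(L/.195),np.ceil(np.degrees(np.linalg.norm(rv))/34),1)); p0,r0=p,r
        for i in range(1,n+1):
            q=p0+(pos-p0)*i/n; rq=r0*R.from_rotvec(rv*i/n)
            print(np.r_[np.degrees((r.inv()*rq).as_rotvec()),1000*r.inv().apply(q-p)].round(1).tolist()); p,r=q,rq
E
python3 - <<'E'
from h import *
legs([([.54,.10,.20],down(np.radians(-8.3)))])
E
```

```text
[24.9, 0.0, 0.0, 10.4, -113.9, 151.6]
[24.9, 0.0, 0.0, 10.3, -39.4, 185.5]
[24.9, 0.0, 0.0, 10.2, 42.3, 184.8]
```

Call:
jog_arm --plan '[24.9, 0, 0, 10, -114, 152, 0, 24.9, 0, 0, 10, -114, 152, 0, 24.9, 0, 0, 10, -114, 152, 0, 24.9, 0, 0, 10, -114, 152, 0, 24.9, 0, 0, 10, -114, 152, 0]'

```text
t: 0.52
position: [0.356, 0.4244, 0.2202]
orientation: [0.291, 0.643, -0.295, 0.644]
wrist_force: [-0.0, 0.7, 0.3]
gripper_width: 1.003
```

Call:
jog_arm --plan '[24.9, 0, 0, 10, -39, 185, 0, 24.9, 0, 0, 10, -39, 185, 0, 24.9, 0, 0, 10, -39, 185, 0, 24.9, 0, 0, 10, -39, 185, 0, 24.9, 0, 0, 10, -39, 185, 0]'

```text
t: 0.93
position: [0.4496, 0.255, 0.2109]
orientation: [0.424, 0.562, -0.429, 0.566]
wrist_force: [0.6, 0.4, -0.3]
gripper_width: 0.996
```

Call:
jog_arm --plan '[24.9, 0, 0, 10, 42, 185, 0, 24.9, 0, 0, 10, 42, 185, 0, 24.9, 0, 0, 10, 42, 185, 0, 24.9, 0, 0, 10, 42, 185, 0, 24.9, 0, 0, 10, 42, 185, 0]'

```text
t: 1.35
position: [0.5418, 0.0837, 0.2021]
orientation: [-0.538, -0.454, 0.542, -0.46]
wrist_force: [0.6, 0.1, -0.6]
gripper_width: 1.0
```

```bash
python3 - <<'E'
from h import *
legs([([.54,.10,.20],down(np.radians(-8.3)))])
E
```

```text
[-1.2, 0.6, -0.2, 2.0, -4.4, -15.8]
```

Call:
jog_arm --plan '[-1.2, 0.6, -0.2, 42, -4, -16, 0, -1.2, 0.6, -0.2, 42, -4, -16, 0, -1.2, 0.6, -0.2, 42, -4, -16, 0, -1.2, 0.6, -0.2, 42, -4, -16, 0]'

```text
t: 1.68
position: [0.5403, 0.1002, 0.1603]
orientation: [-0.534, -0.463, 0.535, -0.463]
wrist_force: [0.3, 0.1, -0.2]
gripper_width: 1.004
```

```bash
python3 - <<'E'
from h import *
a,d,M=shot('wrist','w1'); s,p,r=tcp(); print(p,s['dq'].round(3)); cv2.imwrite('pics/w1b.png',cv2.resize(a,(784,588),interpolation=cv2.INTER_CUBIC)[:,:,::-1])
j=lambda x,y,z:(np.array([.554,.1193,z])+[x*.1444-y*.9895,x*.9895+y*.1444,0])
print((proj('wrist',[j(.0307,.0177,.022),j(.0307,-.0177,.022),j(-.0307,-.0177,.022),j(-.0307,.0177,.022),j(-.06,0,.041)],M)*1.4).round(1))
E
```

```text
[0.5408628  0.10032669 0.16096949] [-0.005 -0.013  0.006 -0.005 -0.001 -0.004  0.004]
[[385.8 205.8]
 [438.5 205.8]
 [435.5 292.6]
 [386.4 292.6]
 [411.3 340.8]]
```

View pics/w1b.png

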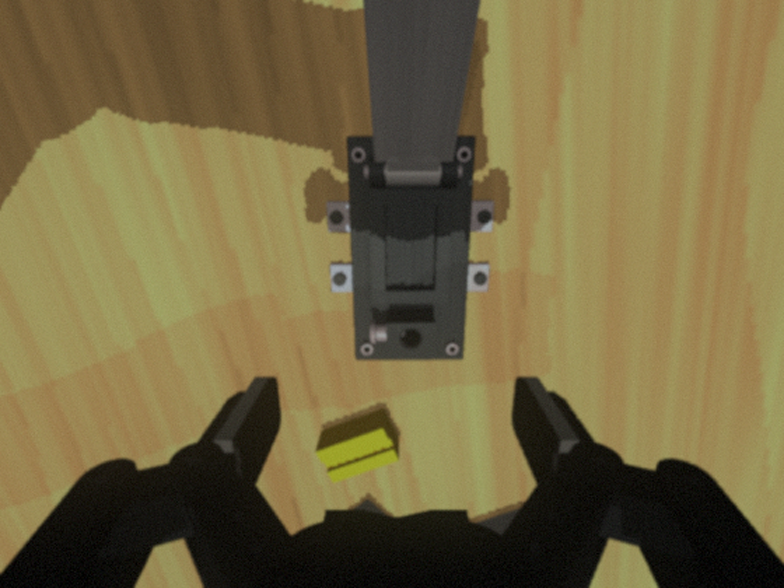

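The wrist view shows the jig square in the picture. The nest pocket corners are near (386,205), (437,205), (435,290) and (387,290), the lock bore is at (411,338) with the plunger screw at (378,334), and the hinge is at (413,174). I fit the base plate edges for a precise pose.

```bash
cat > jig.py <<'E'
from h import *
import sys
def edgefit(tag, c0, yaw0):
    a,d,M=load(tag); a=cv2.GaussianBlur(a,(0,0),.7).astype(float); ch=a[...,0]-a[...,2]; gray=a.mean(2)
    c0=np.array(c0); ux=np.array([np.cos(yaw0),np.sin(yaw0)]); uy=np.array([-ux[1],ux[0]])
    W=lambda x,y,z: np.r_[c0+x*ux+y*uy,z]
    def scan(img,z,pts,dirn,half,thr=None):
        "for start points, profile along dirn (jig frame), strongest gradient, offset in m"
        out=[]; t=np.linspace(-half,half,81)
        for (x,y) in pts:
            uv=proj('wrist',[W(x+k*dirn[0],y+k*dirn[1],z) for k in t],M).astype(np.float32)
            v=cv2.remap(img.astype(np.float32),uv[:,0].reshape(1,-1),uv[:,1].reshape(1,-1),cv2.INTER_LINEAR)[0]
            g=np.abs(np.gradient(v)); i=g.argmax(); sl=slice(max(i-8,0),i+9); out.append((t[sl]*g[sl]).sum()/g[sl].sum())
        return np.array(out)
    xs=np.r_[np.linspace(-.085,-.012,14)]; xs=xs[(np.abs(xs+.032)>.012)]
    L=scan(ch,.012,[(x,.043) for x in xs],(0,1),.006); Rr=scan(ch,.012,[(x,-.043) for x in xs],(0,1),.006)
    B=scan(ch,.012,[(-.092,y) for y in np.linspace(-.035,.035,11)],(1,0),.006)
    print('plate +y',np.median(L)*1e3,'-y',np.median(Rr)*1e3,'slope deg',np.degrees(np.polyfit(xs,L,1)[0]),np.degrees(np.polyfit(xs,Rr,1)[0]),'end',np.median(B)*1e3)
    # nest edges at rim
    xs=np.linspace(-.024,.02,10)
    for nm,y in (('+y',.0177),('-y',-.0177)):
        o=scan(gray,.022,[(x,y) for x in xs],(0,1),.003); print('nest',nm,np.median(o)*1e3,(o*1e3).round(1))
    for nm,x in (('-x',-.0307),('+x',.0307)):
        o=scan(gray,.022,[(x,y) for y in np.linspace(-.014,.014,8)],(1,0),.003); print('nest',nm,np.median(o)*1e3,(o*1e3).round(1))
    # bore: dark blob
    uv=proj('wrist',[W(-.06,0,.041)],M)[0]; u,v=uv.round().astype(int); w=gray[v-9:v+10,u-9:u+10]
    m=(w<np.percentile(w,5)+8).astype(np.uint8); cs,_=cv2.findContours(m,0,1); c=max(cs,key=cv2.contourArea); (x,y),rad=cv2.minEnclosingCircle(c)
    q=onplane('wrist',[[u-9+x,v-9+y]],.041,M)[0]; e=q[:2]-W(-.06,0,0)[:2]; print('bore off x,y',e@ux*1e3,e@uy*1e3,'rad px',rad)
if __name__=='__main__': edgefit(sys.argv[1],eval(sys.argv[2]),np.radians(float(sys.argv[3])))
E
python3 jig.py w1 "(.554,.1193)" 81.7
```

```text
plate +y -0.1077575894651032 -y 1.2998963643621109 slope deg 1.6598764607601948 -3.9004039794652847 end 2.4432124004088664
nest +y 1.1928745098195894 [ 1.7  1.6  1.2  1.3  1.2  1.9  1.1 -0.1 -2.7 -0.7]
nest -y 1.6097537730585962 [ 0.6  0.7 -0.   0.   2.7  0.5  2.5  2.5  2.7  2.6]
nest -x 1.692277681067346 [2.4 2.5 2.3 1.3 1.3 1.5 1.9 1.2]
nest +x 1.2294314321864686 [ 2.2  0.3 -1.2  2.8  2.8 -1.6 -0.6  2.3]
bore off x,y 3.067642701672411 0.819510236686005 rad px 6.18530797958374
```

```bash
python3 - <<'E'
from h import *
legs([([.5514,.1066,.07],down(np.radians(-8.3)))])
E
```

```text
[0.1, -0.1, -0.0, 91.0, 9.5, -7.6]
```

Call:
jog_arm --plan '[0, 0, 0, 91, 9.5, -7.5, 0, 0, 0, 0, 91, 9.5, -7.5, 0, 0, 0, 0, 91, 9.5, -7.5, 0, 0, 0, 0, 91, 9.5, -7.5, 0]'

```text
t: 2.07
position: [0.55, 0.1069, 0.0689]
orientation: [-0.533, -0.464, 0.535, -0.462]
wrist_force: [0.3, 0.9, 2.0]
gripper_width: 0.999
```

```bash
python3 - <<'E'
from h import *
M=cam('wrist'); P=[];Q=[]
for i in range(5): a,d=snapshot('wrist'); P.append(a.astype(float)); Q.append(d)
a=np.mean(P,0); d=np.median(Q,0); M2=cam('wrist'); print(abs(M[2]-M2[2]).max(), tcp()[1]); np.savez('w2.npz',p=a,d=d,K=M2[0],D=M2[1],T=M2[2])
b=np.clip(a*2.2,0,255).astype(np.uint8)[60:400,150:450]; cv2.imwrite('pics/w2.png',cv2.resize(b,None,fx=1.75,fy=1.75,interpolation=cv2.INTER_CUBIC)[:,:,::-1])
E
python3 jig.py w2 "(.5536,.1214)" 81.7
```

```text
0.007623528251540001 [0.55287805 0.10657496 0.07250519]
plate +y -1.0848716702708767 -y 0.44407150012961405 slope deg 2.0312988699211036 -2.4389612486399956 end 0.6903230985403238
nest +y 0.27220612873008776 [ 0.2  0.2  0.1  0.5 -0.2 -1.7  0.3  1.   0.6  0.4]
nest -y 1.4898577792013927 [-0.5  1.8  1.3  1.4  1.5  1.5  1.5  1.7  1.5  1.3]
nest -x -0.26989715232430644 [-0.4 -0.2  0.1 -0.3 -0.3 -0.4 -0.2 -0.1]
nest +x -0.5730342639879726 [-1.  -2.4  2.5 -0.8  1.1 -0.4  0.4 -1. ]
bore off x,y 1.2670823826848976 -1.031920622638301 rad px 8.24631118774414
```

View pics/w2.png

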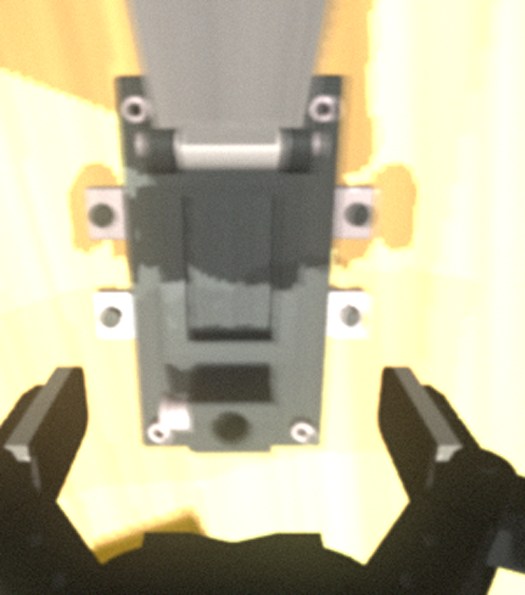

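The crop shows the nest at about x 188–272, y 190–340, the bore at (231,427) and the screw at (175,412). The arm was still settling, so I retake it at rest.

```bash
cat >> h.py <<'E'
def avg(tag,n=4):
    M=cam('wrist'); P=[]; Q=[]
    for i in range(n): a,d=snapshot('wrist'); P.append(a.astype(float)); Q.append(d)
    M2=cam('wrist'); print('drift',abs(M[2]-M2[2]).max().round(5)); np.savez(f'{tag}.npz',p=np.mean(P,0),d=np.median(Q,0),K=M2[0],D=M2[1],T=(M[2]+M2[2])/2)
E
python3 - <<'E'
from h import *
avg('w3'); print(tcp()[1])
a,d,M=load('w3'); C=cloud('wrist',d,M); ux=np.array([np.cos(np.radians(81.7)),np.sin(np.radians(81.7))]);uy=np.array([-ux[1],ux[0]])
X=(C[...,:2]-[.5536,.1214])@ux; Y=(C[...,:2]-[.5536,.1214])@uy; Z=C[...,2]
for nm,x0,x1,y0,y1 in (('floor',-.02,.02,-.012,.012),('rim',-.02,.02,.020,.025),('rim2',-.02,.02,-.025,-.02),('plate',-.045,-.0,.03,.04),('bench',-.02,.02,.065,.08)):
    m=(X>x0)&(X<x1)&(Y>y0)&(Y<y1)&(d>0); print(nm,np.median(Z[m]).round(4),m.sum())
E
python3 jig.py w3 "(.5536,.1214)" 81.7
```

```text
drift 0.00221
[0.55194576 0.10657849 0.07114125]
floor 0.1516 6606
rim 0.1565 1395
rim2 0.1568 1345
plate 0.011 1268
bench 0.1403 3264
plate +y -0.5734157633065775 -y 0.978233034376301 slope deg 2.3404248382738646 -0.6856628283650328 end 1.1904213272111257
nest +y 0.4308010852896821 [ 0.7  0.9  0.4  0.5  0.3 -1.3  0.6 -1.7 -1.1  1.1]
nest -y 0.988303329049287 [ 0.3  0.2 -0.1 -0.3  1.9  2.3  1.7  1.8  1.7 -0. ]
nest -x 0.1333945386506636 [-0.   0.2  0.3  0.2 -0.   0.1  0.1  0.3]
nest +x 0.7591677214050798 [-0.9 -2.1  0.3  2.7  1.2  2.4  2.7 -0.2]
bore off x,y 1.6830495495862996 0.32581746342703005 rad px 8.764806747436523
```

```bash
python3 - <<'E'
from h import *
for i in range(6):
    s=monitor.sense(); print(s['position'].round(5),s['orientation'].round(4),s['qpos'].round(4),s['dq'].round(3)); snapshot('wrist')
E
```

```text
[0.55195 0.10658 0.07114] [ 0.5354  0.4627 -0.5336  0.4631] [-0.4202  0.7493  0.2821  1.903  -0.3802  0.5387 -0.0244] [ 0.001  0.01  -0.004  0.003 -0.001 -0.003 -0.   ]
[0.55173 0.10654 0.07083] [ 0.5352  0.4629 -0.5337  0.463 ] [-0.4201  0.7498  0.2819  1.9032 -0.3802  0.5387 -0.0243] [ 0.002  0.009 -0.003  0.002  0.001 -0.002  0.003]
[0.55163 0.1065  0.07058] [ 0.5351  0.4629 -0.5339  0.463 ] [-0.4199  0.7502  0.2818  1.9032 -0.3802  0.5386 -0.0243] [ 0.001  0.009 -0.001  0.003 -0.    -0.002 -0.001]
[0.55155 0.10647 0.07035] [ 0.535   0.4629 -0.534   0.4629] [-0.4199  0.7506  0.2818  1.9032 -0.3803  0.5385 -0.0243] [-0.     0.007 -0.001 -0.001 -0.002 -0.     0.001]
[0.55148 0.10645 0.07019] [ 0.5349  0.463  -0.5341  0.4629] [-0.4199  0.7509  0.2817  1.9033 -0.3803  0.5384 -0.0243] [ 0.001  0.008 -0.001  0.    -0.001 -0.002  0.   ]
[0.5514  0.10646 0.07007] [ 0.5349  0.463  -0.5341  0.4628] [-0.4199  0.7511  0.2816  1.9033 -0.3803  0.5384 -0.0243] [-0.002  0.003  0.    -0.001 -0.    -0.001  0.001]
```

```bash
python3 - <<'E'
from h import *
avg('w4',4); print(tcp()[1])
E
python3 jig.py w4 "(.5536,.1214)" 81.7
```

```text
drift 0.0001
[0.5513732  0.10640326 0.0699213 ]
plate +y -0.7518096256682282 -y 0.8825259132267181 slope deg 2.4397915690802505 -1.078840007390124 end 1.3033218948525476
nest +y 0.41873169746794864 [ 0.3  0.2  0.3  0.7  0.4 -1.1  0.4  0.6  0.6  0.5]
nest -y 1.5878334626210742 [0.  0.1 0.1 1.6 1.4 1.6 1.6 1.8 1.8 2. ]
nest -x 0.07835116088953983 [ 0.3 -0.2  0.3  0.1 -0.2 -0.2  0.3  0. ]
nest +x -0.1995079307322244 [ 0.3  2.8 -0.9 -0.9 -0.2 -0.2 -1.   2. ]
bore off x,y 1.8574115497199906 0.12012863566553472 rad px 8.876628875732422
```

```bash
python3 - <<'E'
from h import *
a,d,M=load('w4'); g=cv2.GaussianBlur(a,(0,0),.6).mean(2)
ux=np.array([np.cos(np.radians(81.7)),np.sin(np.radians(81.7))]);uy=np.array([-ux[1],ux[0]]); c0=np.array([.5536,.1214])
def J(uv,z):
    q=onplane('wrist',[uv],z,M)[0][:2]-c0; return np.array([q@ux,q@uy])*1e3
pts={}
for nm,(cx,cy) in dict(TL=(134,107),TR=(322,107),BL=(159,432),BR=(301,432)).items():
    u=int(150+cx/1.75); v=int(60+cy/1.75); w=g[v-7:v+8,u-7:u+8]; m=(w>(np.percentile(w,50)+(w[4:11,4:11].max()-np.percentile(w,50))*.5)).astype(np.uint8)
    m[:2]=0;m[-2:]=0;m[:,:2]=0;m[:,-2:]=0
    yy,xx=np.nonzero(m); (x,y),r=cv2.minEnclosingCircle(np.c_[xx,yy].astype(np.float32)); pts[nm]=J((u-7+x,v-7+y),.013); print(nm,pts[nm].round(2),r)
    
t=(pts['TL']+pts['TR'])/2; b=(pts['BL']+pts['BR'])/2; print('mid',t,b,'yaw corr',np.degrees(np.arctan2(t[1]-b[1],t[0]-b[0])), 'cross', np.degrees(np.arctan2(-(pts['TL']-pts['TR'])[0],(pts['TL']-pts['TR'])[1])),np.degrees(np.arctan2(-(pts['BL']-pts['BR'])[0],(pts['BL']-pts['BR'])[1])))
# strap holes: dark inside light
for nm,(cx,cy) in dict(TL=(101,214),TR=(357,214),BL=(112,316),BR=(351,316)).items():
    u=int(150+cx/1.75); v=int(60+cy/1.75); w=g[v-8:v+9,u-8:u+9]; m=w<(w.min()+w[3:14,3:14].max())/2
    n,l,st,ce=cv2.connectedComponentsWithStats(m.astype(np.uint8)); k=l[8,8]; print(nm,k,st[k,4] if k else 0,J((u-8+ce[k][0],v-8+ce[k][1]),.004).round(2))
E
```

```text
TL [61.75 36.36] 6.403224468231201
TR [ 61.84 -34.06] 6.103377819061279
BL [-80.53  33.21] 6.103377819061279
BR [-81.93 -32.82] 5.039011001586914
mid [61.79678164  1.14904106] [-81.22787714   0.19494734] yaw corr 0.382204949588402 cross 0.07310380422409402 -1.214027300781861
TL 1 149 [18.64 54.07]
TR 1 148 [ 19.05 -53.18]
BL 1 129 [-27.48  53.62]
BR 1 132 [-27.18 -53.51]
```

```bash
python3 - <<'E'
from h import *
r=down(np.radians(-8.3)); legs([([.5514,.1066,.15],r),([.4847,-.145,.11],down(np.radians(34.4)))],start=(np.array([.5514,.1066,.07]),r))
E
```

```text
[0.0, 0.0, 0.0, -80.0, 0.0, 0.0]
[-21.3, 0.0, 0.0, 20.0, -14.8, 129.3]
[-21.4, 0.0, 0.0, 20.0, -60.9, 115.0]
```

Call:
jog_arm --plan '[0, 0, 0, -80, 0, 0, 0, 0, 0, 0, -80, 0, 0, 0, 0, 0, 0, -80, 0, 0, 0]'

```text
t: 3.27
position: [0.5556, 0.1063, 0.1557]
orientation: [0.538, 0.461, -0.531, 0.465]
wrist_force: [0.1, -0.2, -0.6]
gripper_width: 1.002
```

Call:
jog_arm --plan '[-21.3, 0, 0, 20, -15, 129, 0, -21.3, 0, 0, 20, -15, 129, 0, -21.3, 0, 0, 20, -15, 129, 0, -21.3, 0, 0, 20, -15, 129, 0]'

```text
t: 3.6
position: [0.5195, -0.0295, 0.1349]
orientation: [0.443, 0.549, -0.441, 0.555]
wrist_force: [-0.5, -0.3, 0.1]
gripper_width: 1.0
```

Call:
jog_arm --plan '[-21.4, 0, 0, 20, -61, 115, 0, -21.4, 0, 0, 20, -61, 115, 0, -21.4, 0, 0, 20, -61, 115, 0, -21.4, 0, 0, 20, -61, 115, 0, -21.4, 0, 0, 20, -61, 115, 0]'

```text
t: 4.02
position: [0.4829, -0.1613, 0.1146]
orientation: [0.334, 0.62, -0.336, 0.626]
wrist_force: [0.3, -0.7, 0.2]
gripper_width: 1.002
```

```bash
cat > blk.py <<'E'
from h import *
import sys
def block(tag,z,zoom=None):
    a,d,M=load(tag); a8=np.clip(a,0,255).astype(np.uint8); h=cv2.cvtColor(a8,cv2.COLOR_RGB2HSV); 
    m=((h[...,1]<70)&(h[...,2]>70)).astype(np.uint8); m=cv2.morphologyEx(m,cv2.MORPH_CLOSE,np.ones((7,7)))
    s,p,r=tcp(); uv=proj('wrist',[np.r_[BLK,z]],M)[0]; print('expected px',uv)
    cs,_=cv2.findContours(m,0,cv2.CHAIN_APPROX_NONE)
    for c in sorted(cs,key=cv2.contourArea)[::-1][:4]:
        P=onplane('wrist',c.reshape(-1,2),z,M)[:,:2]*1e3; rr=cv2.minAreaRect(P.astype(np.float32)); print(np.round(rr[0],2),np.round(rr[1],1),round(rr[2],2),cv2.boundingRect(c))
BLK=np.array([.4847,-.145])
if __name__=='__main__':
    avg('w5',3); s,p,r=tcp(); print(p); block('w5',.028); a=load('w5')[0]; cv2.imwrite('pics/w5.png',a[:,:,::-1])
    print(delta([.4847,-.145,.11],down(np.radians(34.4))))
E
python3 blk.py
```

```text
drift 0.00807
[ 0.48573306 -0.1543238   0.1150201 ]
expected px [292.19788395 204.64362912]
[ 483.9  -146.92] [35.4 61.2] 33.57 (269, 169, 43, 72)
[ 580.82 -183.52] [57.  50.4] 15.63 (322, 264, 52, 59)
[568.57  30.75] [15.9 10.7] 78.9 (521, 58, 23, 27)
[ 622.64 -149.92] [12.9 29. ] 70.54 (401, 281, 24, 23)
[-0.4  0.4 -0.4  5.   4.3 -8.3][ WARN:0@4.248] global loadsave.cpp:1063 imwrite_ Unsupported depth image for selected encoder is fallbacked to CV_8U.
```

View pics/w5.png

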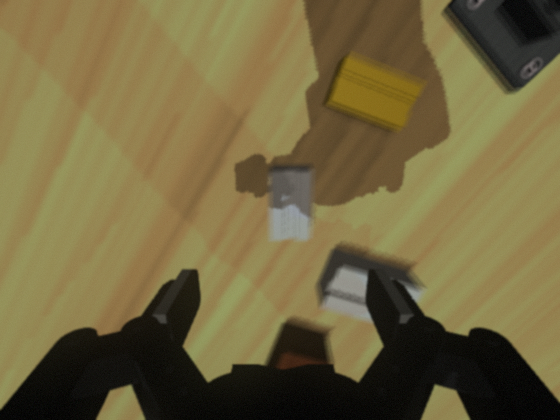

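The wrist view shows the grey block at pixel (291,205) between the jaws, with the yellow one at (375,92) and the large grey one at (370,285) clear of them. I correct the pose and re-measure at rest.

Call:
jog_arm --plan '[0.5, 0, 0, 35, 3, -8, 0, 0.5, 0, 0, 35, 3, -8, 0, 0.5, 0, 0, 35, 3, -8, 0, 0.5, 0, 0, 35, 3, -8, 0, 0.5, 0, 0, 35, 3, -8, 0]'

```text
t: 4.58
position: [0.4851, -0.146, 0.0812]
orientation: [0.335, 0.619, -0.333, 0.627]
wrist_force: [0.1, -0.4, 0.4]
gripper_width: 1.003
```

Call:
jog_arm --plan '[0, 0, 0, 0, 0, 0, 0, 0, 0, 0, 0, 0, 0, 0, 0, 0, 0, 0, 0, 0, 0, 0, 0, 0, 0, 0, 0, 0]'

```text
t: 4.92
position: [0.4853, -0.1462, 0.0817]
orientation: [0.335, 0.619, -0.333, 0.627]
wrist_force: [-0.1, -0.2, 0.4]
gripper_width: 1.005
```

```bash
python3 - <<'E'
from h import *
import blk
avg('w6',3); s,p,r=tcp(); print(p,r.as_matrix().round(3).tolist()); blk.block('w6',.028)
a,d,M=load('w6'); T=M[2]
# finger symmetry: inner edges at rows near tips, plane tool x=-13
g=a.mean(2)
for v in (275,285,295):
    row=np.where(g[v]<45)[0]; L=row[row<283].max(); Rr=row[row>283].min(); mid=(L+Rr)/2
    o,dd=ray('wrist',[[mid,v]],M); o=r.inv().apply(o-p); dd=r.inv().apply(dd)[0]; q=o+dd*((-.013-o[0])/dd[0]); print(v,L,Rr,(q*1e3).round(2))
E
```

```text
drift 0.00067
[ 0.48510634 -0.14605143  0.08131131] [[0.011, 0.833, 0.553], [-0.003, 0.553, -0.833], [-1.0, 0.008, 0.008]]
expected px [283.40388691 230.8911925 ]
[ 483.85 -147.44] [34.4 61.2] 33.68 (256, 192, 49, 79)
[ 582.68 -185.42] [57.6 48.1] 15.32 (317, 298, 67, 62)
[566.61  28.3 ] [ 6.9 12. ] 51.28 (547, 68, 13, 23)
[506.79  36.11] [8.5 2.8] 33.28 (487, 0, 16, 7)
275 197 368 [-13.    -0.82  -5.07]
285 198 362 [-13.    -2.1    0.73]
295 199 365 [-13.    -1.09   6.67]
```

```bash
python3 - <<'E'
from h import *
s,p,r=tcp(); R1=down(np.radians(33.68)); z=R1.as_matrix()[:,2]; y=R1.as_matrix()[:,1]
c=np.array([.48385,-.14744,.0])+.0007*y+.0004*z
c[2]=.011; print(c,delta(c,R1))
E
```

```text
[ 0.48465433 -0.14738467  0.011     ] [-0.1  0.5 -0.4 70.3 -1.7  0.3]
```

Call:
jog_arm --plan '[-0.1, 0.5, -0.4, 70.3, -1.5, 0.3, 0, -0.1, 0.5, -0.4, 70.3, -1.5, 0.3, 0, -0.1, 0.5, -0.4, 70.3, -1.5, 0.3, 0, -0.1, 0.5, -0.4, 70.3, -1.5, 0.3, 0, -0.1, 0.5, -0.4, 70.3, -1.5, 0.3, 0]'

```text
t: 5.48
position: [0.4851, -0.1476, 0.0119]
orientation: [0.334, 0.623, -0.334, 0.624]
wrist_force: [1.0, 0.0, -0.2]
gripper_width: 0.997
```

```bash
python3 - <<'E'
from h import *
R1=down(np.radians(33.68)); print(tcp()[1],delta([.48465,-.14738,.011],R1))
E
```

```text
[ 0.48508948 -0.14755588  0.01186175] [-0.   0.  -0.1  0.9 -0.3 -0.4]
```

Close on the block and lift a little.

Call:
jog_arm --plan '[0, 0, 0, 0.5, 0, 0, 1, 0, 0, 0, 0.5, 0, 0, 1, 0, 0, 0, 0.5, 0, 0, 1, 0, 0, 0, 0.5, 0, 0, 1, 0, 0, 0, 0.5, 0, 0, 1]'

```text
t: 5.9
position: [0.4858, -0.1477, 0.0125]
orientation: [0.334, 0.622, -0.333, 0.624]
wrist_force: [0.1, 1.5, 7.8]
gripper_width: 0.382
```

Call:
jog_arm --plan '[0, 0, 0, 0, 0, 0, 1, 0, 0, 0, 0, 0, 0, 1, 0, 0, 0, 0, 0, 0, 1, 0, 0, 0, 0, 0, 0, 1]'

```text
t: 6.23
position: [0.4856, -0.1476, 0.0125]
orientation: [0.334, 0.623, -0.334, 0.624]
wrist_force: [-0.1, 0.6, 1.7]
gripper_width: 0.381
```

Call:
jog_arm --plan '[0, 0, 0, -120, 0, 0, 1, 0, 0, 0, -120, 0, 0, 1, 0, 0, 0, -120, 0, 0, 1, 0, 0, 0, -120, 0, 0, 1, 0, 0, 0, -120, 0, 0, 1]'

```text
t: 6.65
position: [0.4867, -0.1479, 0.1343]
orientation: [0.335, 0.621, -0.333, 0.625]
wrist_force: [-0.9, 0.1, -2.1]
gripper_width: 0.384
```

```bash
python3 - <<'E'
from h import *
for i in range(4): snapshot('wrist')
avg('w7',3); s,p,r=tcp(); print(p,s['gripper_width']); a,d,M=load('w7'); cv2.imwrite('pics/w7.png',cv2.resize(np.clip(a[150:400,150:420]*1.5,0,255).astype(np.uint8),None,fx=2,fy=2,interpolation=cv2.INTER_CUBIC)[:,:,::-1])
# expected block corners (tool frame mm): top at x=-17, bottom +11
for x in (-17,11):
    print(proj('wrist',[p+r.apply(np.array([x,y,z])/1e3) for y in(-17,17) for z in (-30,30)],M).round(1).tolist())
E
```

```text
drift 0.0007
[ 0.48457092 -0.14742827  0.13128789] 0.3810689738779384
[[247.8, 233.0], [252.2, 338.3], [321.5, 233.0], [316.7, 338.2]]
[[253.6, 213.3], [256.7, 305.1], [315.1, 213.3], [311.7, 305.1]]
```

View pics/w7.png

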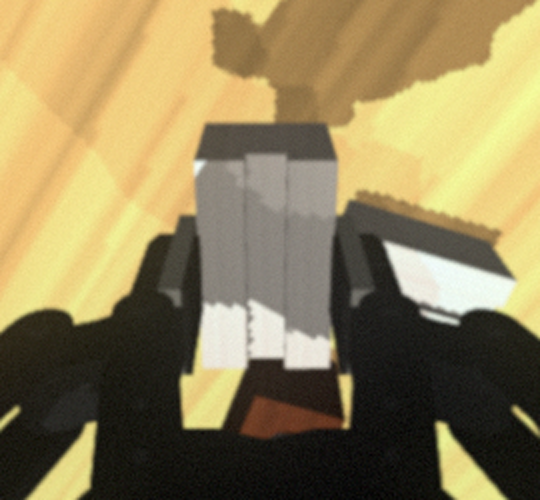

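The block is held squarely. In the crop its top corners are at (195,160), (336,160), (203,368) and (330,365), and there is a small lateral camera bias to allow for. I quantify that bias and plan the carry.

```bash
cat > pnp.py <<'E'
from h import *
a,d,M=load('w7'); s,p,r=tcp(); K,D,T=M
g=np.clip(a.mean(2),0,255).astype(np.float32)
uv=150+np.array([[195,160],[336,160],[203,368],[330,365],[205,124],[328,124]],np.float32)/2
uv2=cv2.cornerSubPix(g,uv.reshape(-1,1,2).copy(),(4,4),(-1,-1),(3,40,.01)).reshape(-1,2); print((uv2-uv).round(1).tolist())
X=np.array([[-14,-17,-30],[-14,17,-30],[-14,-17,30],[-14,17,30],[14,-17,-30],[14,17,-30]],float)
for w in (uv,uv2):
    ok,rv,tv=cv2.solvePnP(X,w.reshape(-1,1,2).astype(float),K,D,flags=cv2.SOLVEPNP_ITERATIVE)
    Rb=R.from_matrix(T[:3,:3]@cv2.Rodrigues(rv)[0]); c=T[:3,:3]@tv[:,0]/1e3+T[:3,3]
    e=cv2.projectPoints(X,rv,tv,K,D)[0].reshape(-1,2)-w
    print('centre in tool mm',(r.inv().apply(c-p)*1e3).round(2),'rot deg',np.degrees((r.inv()*Rb).as_rotvec()).round(2),'res px',np.abs(e).max().round(2))
E
python3 pnp.py; python3 - <<'E'
from h import *
legs([([.5542,.1218,.12],down(np.radians(-8.05)))])
E
```

```text
[[1.899999976158142, -0.4000000059604645], [0.30000001192092896, -0.5], [0.0, 0.0], [-1.0, 1.2000000476837158], [-0.20000000298023224, -0.800000011920929], [-0.4000000059604645, 1.7000000476837158]]
centre in tool mm [ 1.37 -0.66  0.58] rot deg [-0.24 -0.61  0.16] res px 1.11
centre in tool mm [ 2.   -0.82  1.11] rot deg [ 0.67 -1.82 -0.9 ] res px 1.13
[20.8, -0.0, -0.0, 5.7, 103.5, -92.8]
[20.8, -0.0, -0.0, 5.7, 63.8, -123.6]
```

Call:
jog_arm --plan '[20.8, 0, 0, 6, 103.5, -93, 1, 20.8, 0, 0, 6, 103.5, -93, 1, 20.8, 0, 0, 6, 103.5, -93, 1, 20.8, 0, 0, 6, 103.5, -93, 1, 20.8, 0, 0, 6, 103.5, -93, 1]'

```text
t: 7.42
position: [0.5198, -0.0061, 0.1242]
orientation: [0.439, 0.556, -0.438, 0.554]
wrist_force: [-0.1, -0.2, -1.9]
gripper_width: 0.383
```

Call:
jog_arm --plan '[20.8, 0, 0, 6, 64, -123.5, 1, 20.8, 0, 0, 6, 64, -123.5, 1, 20.8, 0, 0, 6, 64, -123.5, 1, 20.8, 0, 0, 6, 64, -123.5, 1, 20.8, 0, 0, 6, 64, -123.5, 1]'

```text
t: 7.83
position: [0.5538, 0.1359, 0.1172]
orientation: [0.53, 0.471, -0.528, 0.467]
wrist_force: [0.2, -0.4, -1.6]
gripper_width: 0.38
```

```bash
cat >> h.py <<'E'
YJ=np.radians(81.95)
def jigpose(x,y,z,tilt,N=(.5542,.1218)):
    "world TCP pose for TCP at jig (x,y) mm, z mm, tilt deg (+ = -x end of block down)"
    ux=np.array([np.cos(YJ),np.sin(YJ)]); uy=np.array([-ux[1],ux[0]]); q=np.array(N)+(x*ux+y*uy)/1e3
    return np.r_[q,z/1e3], down(YJ-np.pi/2)*R.from_rotvec([0,np.radians(tilt),0])
def injig(N=(.5542,.1218)):
    s,p,r=tcp(); ux=np.array([np.cos(YJ),np.sin(YJ)]); uy=np.array([-ux[1],ux[0]]); e=p[:2]-np.array(N)
    rv=np.degrees((down(YJ-np.pi/2).inv()*r).as_rotvec()); return np.r_[e@ux,e@uy,p[2]].dot(1e3).round(2),rv.round(2),s['wrist_force'].round(1),s['gripper_width'].round(3),s['t']
E
python3 - <<'E'
from h import *
print(injig()); print(delta(*jigpose(-1.8,0,50,12)))
E
```

```text
Traceback (most recent call last):
  File "h.py", line 49, in injig
    rv=np.degrees((down(YJ-np.pi/2).inv()*r).as_rotvec()); return np.r_[e@ux,e@uy,p[2]].dot(1e3).round(2),rv.round(2),s['wrist_force'].round(1),s['gripper_width'].round(3),s['t']
                                                                                                                                                ^^^^^^^^^^^^^^^^^^^^^^^^
AttributeError: 'float' object has no attribute 'round'
```

```bash
sed -i "s/s\['gripper_width'\].round(3)/round(s['gripper_width'],3)/" h.py; python3 - <<'E'
from h import *
print(injig()); print(delta(*jigpose(-1.8,0,55,12)))
E
```

```text
(array([ 13.9 ,   2.39, 117.23]), array([-1.1 ,  0.36, -0.15]), array([ 0.2, -0.4, -1.6]), 0.38, 7.8333)
[ 1.1 11.6  0.3 62.1  2.3 16.1]
```

Call:
jog_arm --plan '[1.1, 11.6, 0.3, 62, 2.3, 16, 1, 1.1, 11.6, 0.3, 62, 2.3, 16, 1, 1.1, 11.6, 0.3, 62, 2.3, 16, 1, 1.1, 11.6, 0.3, 62, 2.3, 16, 1, 1.1, 11.6, 0.3, 62, 2.3, 16, 1]'

```text
t: 8.25
position: [0.5537, 0.1179, 0.0545]
orientation: [0.587, 0.508, -0.477, 0.412]
wrist_force: [0.2, 0.7, -2.1]
gripper_width: 0.381
```

Call:
jog_arm --plan '[0, 0, 0, 0, 0, 0, 1, 0, 0, 0, 0, 0, 0, 1, 0, 0, 0, 0, 0, 0, 1]'

```text
t: 8.5
position: [0.5542, 0.1195, 0.0553]
orientation: [0.587, 0.509, -0.476, 0.413]
wrist_force: [0.2, 0.3, -1.6]
gripper_width: 0.38
```

```bash
python3 - <<'E'
from h import *
avg('w8',3); print(injig()); print(delta(*jigpose(-1.8,0,50,12)))
a,d,M=load('w8'); cv2.imwrite('pics/w8.png',cv2.resize(np.clip(a[60:340,180:390]*2,0,255).astype(np.uint8),None,fx=2.1,fy=2.1,interpolation=cv2.INTER_CUBIC)[:,:,::-1])
E
```

```text
drift 0.0007
(array([-2.73, -0.06, 54.98]), array([ 0.08, 11.91, -0.  ]), array([ 0. , -0.7, -2.2]), 0.382, 8.65)
[-0.1  0.1 -0.   5.1 -0.1  0.1]
```

View pics/w8.png

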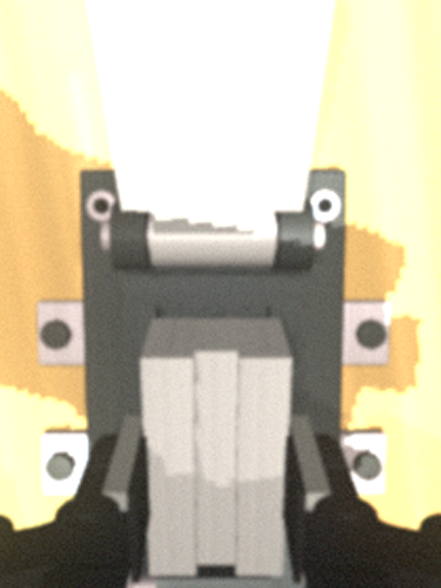

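The crop shows the tilted block over the nest. Its raised-end lower edge runs from (152,318) to (281,318), the nest's rim corners are at (157,308) and (271,308), and the strap holes are at (55,333), (370,333), (60,464) and (366,464). I measure the lateral offset with sub-pixel edges.

```bash
cat > lat.py <<'E'
from h import *
a,d,M=load('w8'); g=cv2.GaussianBlur(a,(0,0),.6).mean(2); s,p,r=tcp(); print('cx',M[0][0,2])
def edge(v,u0,h=5):
    u=np.arange(int(u0)-h,int(u0)+h+1); w=np.abs(np.gradient(g[v,u])); i=w.argmax(); sl=slice(max(i-2,0),i+3); return (u[sl]*w[sl]).sum()/w[sl].sum()
def toolpt(uv,zw):
    q=onplane('wrist',[uv],zw,M)[0]; return r.inv().apply(q-p)*1e3
o=[]
for v in range(215,228): 
    l=edge(v,180+(152-(v-211)*.75)/2.1); rr=edge(v,180+(281+(v-211)*.6)/2.1); 
    # point on block end face: ray hits plane tool z=-30
    o_,dd=ray('wrist',[[(l+rr)/2,v]],M); oo=r.inv().apply(o_-p); dd=r.inv().apply(dd)[0]; q=oo+dd*((-.030-oo[2])/dd[2]); o.append(np.r_[l,rr,q*1e3])
o=np.array(o); print('end face mid',np.median(o,0).round(2),o[:,3].round(2))
o=[]
for v in range(234,256):
    l=edge(v,180+141/2.1); rr=edge(v,180+291/2.1); o_,dd=ray('wrist',[[(l+rr)/2,v]],M); oo=r.inv().apply(o_-p); dd=r.inv().apply(dd)[0]; q=oo+dd*((-.0155-oo[0])/dd[0]); o.append(np.r_[l,rr,q*1e3])
o=np.array(o); print('top mid',np.median(o,0).round(2))
H={}
for nm,(cx,cy) in dict(TL=(55,333),TR=(370,333),BL=(60,464),BR=(366,464)).items():
    u=int(180+cx/2.1); v=int(60+cy/2.1); w=g[v-9:v+10,u-9:u+10]; m=w<(w[9,9]+np.percentile(w,85))/2
    n,l,st,ce=cv2.connectedComponentsWithStats(m.astype(np.uint8)); k=l[9,9]; H[nm]=toolpt((u-9+ce[k][0],v-9+ce[k][1]),.005); print(nm,st[k,4],H[nm].round(2))
print('strap mids tool y',(H['TL']+H['TR'])[1]/2,(H['BL']+H['BR'])[1]/2)
# nest rim lines y at +x corner
for v in range(202,212): print(v,[round(edge(v,180+c/2.1,4),2) for c in (157,271)],end=' ')
l=180+157/2.1; 
E
python3 lat.py
```

```text
cx 282.6293505942223
end face mid [ 2.4903e+02  3.1589e+02 -3.1000e+00 -1.9000e-01 -3.0000e+01] [-0.2  -0.25 -0.25 -0.21 -0.2  -0.2  -0.13 -0.13 -0.09 -0.16 -0.19 -0.14
 -0.19]
top mid [ 2.4678e+02  3.1800e+02 -1.5500e+01 -1.5000e-01 -2.2730e+01]
TL 162 [ 53.31 -54.38 -10.51]
TR 160 [ 53.31  52.39 -10.65]
BL 165 [ 43.78 -54.25  34.66]
BR 225 [43.85 50.75 34.24]
strap mids tool y -0.9906397710894517 -1.7509368036512711
202 [np.float64(250.62), np.float64(306.89)] 203 [np.float64(252.85), np.float64(312.65)] 204 [np.float64(256.62), np.float64(312.25)] 205 [np.float64(255.86), np.float64(309.14)] 206 [np.float64(252.95), np.float64(308.82)] 207 [np.float64(253.15), np.float64(306.35)] 208 [np.float64(253.15), np.float64(306.31)] 209 [np.float64(253.27), np.float64(308.82)] 210 [np.float64(254.28), np.float64(308.67)] 211 [np.float64(257.37), np.float64(312.24)]
```

```bash
python3 - <<'E'
from h import *
N=jigpose(0,.6,0,0)[0][:2]; print(N); print(injig(N)); print(delta(*jigpose(-1.6,0,35,12,N)))
E
```

```text
[0.55360591 0.12188402]
(array([-2.73, -0.66, 54.98]), array([ 0.08, 11.91, -0.  ]), array([ 0. , -0.7, -2.2]), 0.382, 8.65)
[-0.1  0.1 -0.  19.8 -0.7  3. ]
```

Call:
jog_arm --plan '[0, 0, 0, 5, -0.7, 0, 1, 0, 0, 0, 10, -0.7, 1, 1, 0, 0, 0, 14, -0.7, 2, 1, 0, 0, 0, 17, -0.7, 2.5, 1, 0, 0, 0, 19.8, -0.7, 3, 1]'

```text
t: 9.07
position: [0.5531, 0.1202, 0.0343]
orientation: [0.586, 0.509, -0.476, 0.413]
wrist_force: [-0.9, -0.5, -1.7]
gripper_width: 0.382
```

```bash
sed -i 's/N=(.5542,.1218)/N=(.5536,.1219)/g' h.py; python3 - <<'E'
from h import *
print(injig()); print(delta(*jigpose(-1.6,0,35,12)));print(delta(*jigpose(-1.6,0,30,12)))
E
```

```text
(array([-1.74,  0.27, 34.27]), array([ 0.09, 11.89, -0.04]), array([-0.9, -0.5, -1.7]), 0.382, 9.0667)
[-0.1  0.1  0.  -0.7  0.3 -0.3]
[-0.1  0.1  0.   4.2  0.3  0.7]
```

The lower end is inside the pocket with no contact force. I go on down to the floor gently.

Call:
jog_arm --plan '[0, 0, 0, 1, 0.2, 0.2, 1, 0, 0, 0, 2, 0.2, 0.4, 1, 0, 0, 0, 3, 0.2, 0.6, 1, 0, 0, 0, 4, 0.2, 0.6, 1]'

```text
t: 9.4
position: [0.5534, 0.1203, 0.0302]
orientation: [0.587, 0.509, -0.476, 0.413]
wrist_force: [-0.4, -0.6, -0.8]
gripper_width: 0.382
```

```bash
python3 - <<'E'
from h import *
print(injig()); print(delta(*jigpose(-1.6,0,29.5,12)))
E
```

```text
(array([-1.6 , -0.06, 30.2 ]), array([ 0.1 , 11.89, -0.03]), array([-0.4, -0.6, -0.8]), 0.382, 9.4)
[-0.1  0.1  0.   0.7 -0.1  0.1]
```

Call:
jog_arm --plan '[0, 0, 0, 0.7, 0, 0, 1, 0, 0, 0, 1, 0, 0, 1]'

```text
t: 9.57
position: [0.5536, 0.1205, 0.0298]
orientation: [0.587, 0.509, -0.476, 0.412]
wrist_force: [-2.0, -1.0, 7.8]
gripper_width: 0.378
```

Call:
jog_arm --plan '[0, 0, 0, -0.2, 0, 1, 1, 0, 0, 0, -0.4, 0, 2, 1, 0, 0, 0, -0.4, 0, 2, 1]'

```text
t: 9.82
position: [0.5535, 0.1192, 0.0302]
orientation: [0.587, 0.509, -0.476, 0.412]
wrist_force: [-0.4, 1.4, 1.6]
gripper_width: 0.382
```

```bash
python3 - <<'E'
from h import *
print(injig())
E
```

```text
(array([-2.68, -0.3 , 30.17]), array([ 0.08, 11.98,  0.  ]), array([-0.4,  1.4,  1.6]), 0.382, 9.8167)
```

Call:
jog_arm --plan '[0, 0, 0, -0.1, -0.3, 0.5, 1, 0, 0, 0, -0.2, -0.3, 1, 1, 0, 0, 0, -0.2, -0.3, 1, 1]'

```text
t: 10.07
position: [0.5535, 0.1191, 0.0303]
orientation: [0.587, 0.509, -0.475, 0.412]
wrist_force: [1.4, 3.3, -0.6]
gripper_width: 0.382
```

Call:
jog_arm --plan '[0, 0, 0, -0.1, 0, 0.5, 1, 0, 0, 0, -0.2, 0, 1, 1, 0, 0, 0, -0.2, 0, 1, 1]'

```text
t: 10.32
position: [0.5534, 0.119, 0.0304]
orientation: [0.587, 0.51, -0.475, 0.412]
wrist_force: [1.1, 4.8, -0.9]
gripper_width: 0.381
```

```bash
python3 - <<'E'
from h import *
print(injig())
E
```

```text
(array([-2.92, -0.26, 30.38]), array([ 0.  , 12.1 ,  0.03]), array([ 1.1,  4.8, -0.9]), 0.381, 10.3167)
```

Wall contact came at jig x = −2.8, just as the model predicts. Now I rock down in steps.

```bash
python3 - <<'E'
from h import *
N=(.5536,.1219)
for a,x,z in((8,-1.95,28.3),(4,-1.6,26.4),(1,-1.4,24.9)): print(a,delta(*jigpose(x,-.1,z,a)))
E
```

```text
8 [-0.  -4.1 -0.   2.2 -0.2 -0.5]
4 [-0.  -8.1 -0.   4.2 -0.2 -0.5]
1 [ -0.  -11.1  -0.    5.7  -0.2  -0.3]
```

Call:
jog_arm --plan '[0, -1, 0, 0.2, -0.1, -0.8, 1, 0, -2.5, 0, 1, -0.2, -0.6, 1, 0, -4.1, 0, 2.2, -0.2, -0.5, 1, 0, -6.1, 0, 3.2, -0.2, -0.5, 1, 0, -8.1, 0, 4.2, -0.2, -0.5, 1]'

```text
t: 10.73
position: [0.5535, 0.1201, 0.0265]
orientation: [0.552, 0.479, -0.515, 0.448]
wrist_force: [0.3, 2.2, -2.2]
gripper_width: 0.381
```

```bash
python3 - <<'E'
from h import *
print(injig(),tcp()[0]['wrist_torque'].round(2)); print(delta(*jigpose(-1.6,-.1,26.4,4)))
for a,x,z in((1,-1.4,24.9),(0,-1.3,24.2)): print(a,delta(*jigpose(x,-.1,z,a)))
E
```

```text
(array([-1.84, -0.16, 26.49]), array([0.04, 3.91, 0.04]), array([ 0.3,  2.2, -2.2]), 0.381, 10.7333) [ 0.36 -0.    0.03]
[-0.   0.1 -0.   0.1 -0.1 -0.2]
1 [-0.  -2.9 -0.   1.6 -0.1 -0.3]
0 [-0.  -3.9 -0.   2.3 -0.1 -0.4]
```

Call:
jog_arm --plan '[0, -1, 0, 0.6, 0, -0.3, 1, 0, -2, 0, 1.2, 0, -0.3, 1, 0, -3, 0, 1.7, 0, -0.3, 1, 0, -3.9, 0, 2.4, 0, -0.3, 1, 0, -3.9, 0, 2.6, 0, -0.3, 1]'

```text
t: 11.15
position: [0.5536, 0.1206, 0.0245]
orientation: [-0.534, -0.463, 0.534, -0.464]
wrist_force: [-1.2, 2.2, 8.8]
gripper_width: 0.381
```

```bash
python3 - <<'E'
from h import *
print(injig(),tcp()[0]['wrist_torque'].round(2))
E
```

```text
(array([-1.25, -0.18, 24.49]), array([ 0.01, -0.06,  0.05]), array([-1.2,  2.2,  8.8]), 0.381, 11.15) [0.49 0.39 0.  ]
```

The block is flat, pressing on the floor at the expected height with tilt 0. Release and lift.

Call:
jog_arm --plan '[0, 0, 0, -0.3, 0, 0, 0, 0, 0, 0, -0.3, 0, 0, 0, 0, 0, 0, -0.3, 0, 0, 0, 0, 0, 0, -0.3, 0, 0, 0, 0, 0, 0, -0.3, 0, 0, 0]'

```text
t: 11.57
position: [0.5535, 0.1201, 0.0246]
orientation: [-0.534, -0.463, 0.534, -0.464]
wrist_force: [-0.2, -0.8, 0.3]
gripper_width: 1.002
```

Call:
jog_arm --plan '[0, 0, 0, -10, 0, 0, 0, 0, 0, 0, -40, 0, 0, 0, 0, 0, 0, -80, 0, 0, 0, 0, 0, 0, -120, 0, 0, 0, 0, 0, 0, -150, 0, 0, 0]'

```text
t: 11.98
position: [0.5542, 0.1199, 0.1782]
orientation: [0.535, 0.462, -0.534, 0.464]
wrist_force: [0.7, 0.3, -0.0]
gripper_width: 1.0
```

```bash
python3 - <<'E'
from h import *
for i in range(3): snapshot('wrist')
avg('w9',4); print(injig()); a,d,M=load('w9'); cv2.imwrite('pics/w9.png',np.clip(a*1.5,0,255).astype(np.uint8)[:,:,::-1])
ux=np.array([np.cos(YJ),np.sin(YJ)]); uy=np.array([-ux[1],ux[0]]); C=cloud('wrist',d,M); e=C[...,:2]-np.array([.5536,.1219]); X=e@ux*1e3; Y=e@uy*1e3; Z=C[...,2]*1e3
def plane(nm,x0,x1,y0,y1,z0,z1):
    m=(X>x0)&(X<x1)&(Y>y0)&(Y<y1)&(Z>z0)&(Z<z1)&(d>0); A=np.c_[X[m],Y[m],np.ones(m.sum())]
    if m.sum()>50: k=np.linalg.lstsq(A,Z[m],rcond=None)[0]; print(nm,m.sum(),'z0',k[2].round(2),'slopes deg',np.degrees(k[:2]).round(2))
    else: print(nm,m.sum())
plane('top+y',-26,26,7,15,30,52); plane('top-y',-26,26,-15,-7,30,52); plane('plate',-90,-20,31,40,2,22); plane('rim',-25,25,20,26,15,29); plane('bench',-20,20,70,90,-9,9)
E
```

```text
drift 0.00813
(array([ -1.79,   0.99, 173.58]), array([ 0.05, -0.13, -0.11]), array([ 0. , -0. ,  0.3]), 1.0, 12.3333)
top+y 407 z0 39.27 slopes deg [-0.07 -0.15]
top-y 408 z0 39.19 slopes deg [-0.   -0.37]
plate 431 z0 15.44 slopes deg [-2.23 -9.28]
rim 263 z0 21.64 slopes deg [-0.23 -1.01]
bench 611 z0 -0.65 slopes deg [-0.03 -0.16]
```

View pics/w9.png

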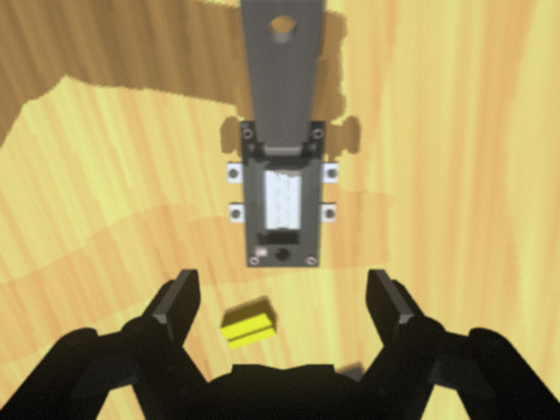

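The picture shows the block seated in the nest at (283,198), and depth puts its top level and about 17.6 mm above the rim. The leaf is still open, with its hole at (282,25). Next I go behind the leaf with closed fingers.

```bash
python3 - <<'E'
from h import *
legs([jigpose(178,0,195,0),jigpose(178,0,105,0)])
E
```

```text
[-0.1, 0.1, 0.1, -21.8, 0.8, -179.7]
[0.0, 0.0, -0.0, 90.0, -0.0, 0.0]
```

Call:
jog_arm --plan '[0, 0, 0, -22, 0.8, -36, 1, 0, 0, 0, -22, 0.8, -72, 1, 0, 0, 0, -22, 0.8, -108, 1, 0, 0, 0, -22, 0.8, -144, 1, 0, 0, 0, -22, 0.8, -180, 1]'

```text
t: 12.75
position: [0.5778, 0.2997, 0.1936]
orientation: [-0.532, -0.464, 0.536, -0.463]
wrist_force: [1.0, -0.3, 0.2]
gripper_width: 0.298
```

Call:
jog_arm --plan '[0, 0, 0, 0, 0, 0, 1, 0, 0, 0, 0, 0, 0, 1]'

```text
t: 12.92
position: [0.576, 0.3027, 0.191]
orientation: [-0.53, -0.466, 0.536, -0.464]
wrist_force: [-0.7, -0.3, -0.8]
gripper_width: -0.0
```

Call:
jog_arm --plan '[0, 0, 0, 30, 0, 0, 1, 0, 0, 0, 60, 0, 0, 1, 0, 0, 0, 90, 0, 0, 1, 0, 0, 0, 90, 0, 0, 1, 0, 0, 0, 90, 0, 0, 1]'

```text
t: 13.33
position: [0.5741, 0.2999, 0.0993]
orientation: [-0.528, -0.465, 0.539, -0.463]
wrist_force: [-0.6, 0.9, 1.0]
gripper_width: 0.0
```

```bash
python3 - <<'E'
from h import *
print(injig())
W=[(150,110),(131,125),(101,140),(68,147),(40,149.7),(15,140.4),(-8,124.7),(-25,103.8),(-37,79),(-42,58)]
s,p,r=tcp()
for i in (0,5):
    if i: p,r=jigpose(W[4][0],0,W[4][1],0)
    for x,z in W[i:i+5]:
        q,Rt=jigpose(x,0,z,0); print(np.r_[np.degrees((r.inv()*Rt).as_rotvec()),1000*r.inv().apply(q-p)].round(1).tolist())
E
```

```text
(array([179.07,   4.65,  99.28]), array([-0.1 , -0.52, -0.65]), array([-0.6,  0.9,  1. ]), 0.0, 13.3333)
[0.1, 0.5, 0.7, -10.5, 4.5, 29.2]
[0.1, 0.5, 0.7, -25.3, 4.3, 48.3]
[0.1, 0.5, 0.7, -40.1, 4.1, 78.4]
[0.1, 0.5, 0.7, -46.8, 3.9, 111.5]
[0.1, 0.5, 0.7, -49.2, 3.8, 139.5]
[0.0, 0.0, 0.0, 9.3, 0.0, 25.0]
[0.0, 0.0, 0.0, 25.0, -0.0, 48.0]
[0.0, 0.0, 0.0, 45.9, 0.0, 65.0]
[0.0, 0.0, 0.0, 70.7, -0.0, 77.0]
[0.0, 0.0, 0.0, 91.7, 0.0, 82.0]
```

Call:
jog_arm --plan '[0, 0.5, 0.7, -10, 4.5, 29, 1, 0, 0.5, 0.7, -25, 4.3, 48, 1, 0, 0.5, 0.7, -40, 4.1, 78, 1, 0, 0.5, 0.7, -47, 3.9, 111, 1, 0, 0.5, 0.7, -49, 3.8, 139, 1]'

```text
t: 13.75
position: [0.5611, 0.1603, 0.1535]
orientation: [0.536, 0.463, -0.532, 0.465]
wrist_force: [0.2, 1.0, -0.9]
gripper_width: 0.0
```

Call:
jog_arm --plan '[0, 0, 0, 0, 0, 0, 1, 0, 0, 0, 0, 0, 0, 1]'

```text
t: 13.92
position: [0.5632, 0.1575, 0.1567]
orientation: [0.539, 0.46, -0.531, 0.465]
wrist_force: [0.3, 1.6, -1.0]
gripper_width: -0.001
```

```bash
python3 - <<'E'
from h import *
print(injig())
W=[(15,140.4),(-8,124.7),(-25,103.8),(-37,79),(-42,60)]
s,p,r=tcp()
for x,z in W:
        q,Rt=jigpose(x,0,z,0); print(np.r_[np.degrees((r.inv()*Rt).as_rotvec()),1000*r.inv().apply(q-p)].round(1).tolist())
p,d,M=shot('side','s1'); C=cloud('side',d,M); 
E
```

```text
(array([ 36.63,  -4.53, 156.7 ]), array([0.27, 0.22, 0.66]), array([ 0.3,  1.6, -1. ]), -0.001, 13.9167)
[-0.3, -0.2, -0.7, 16.2, -4.6, 21.7]
[-0.3, -0.2, -0.7, 31.8, -4.7, 44.8]
[-0.3, -0.2, -0.7, 52.6, -4.8, 61.9]
[-0.3, -0.2, -0.7, 77.4, -5.1, 74.0]
[-0.3, -0.2, -0.7, 96.3, -5.3, 79.0]
```

The push reads about 1.6 N back, so the leaf is following. Continue over and down.

Call:
jog_arm --plan '[-0.3, 0, -0.7, 12, -4.6, 22, 1, -0.3, 0, -0.7, 30, -4.7, 45, 1, -0.3, 0, -0.7, 52, -4.8, 62, 1, -0.3, 0, -0.7, 77, -5, 74, 1, -0.3, 0, -0.7, 88, -5.2, 78, 1]'

```text
t: 14.38
position: [0.5472, 0.0829, 0.0656]
orientation: [0.533, 0.466, -0.533, 0.463]
wrist_force: [0.3, 0.4, 0.8]
gripper_width: -0.001
```

Call:
jog_arm --plan '[0, 0, 0, 0, 0, 0, 1, 0, 0, 0, 0, 0, 0, 1, 0, 0, 0, 0, 0, 0, 1]'

```text
t: 14.63
position: [0.5481, 0.0846, 0.0663]
orientation: [0.533, 0.467, -0.532, 0.463]
wrist_force: [0.3, 0.3, 0.1]
gripper_width: -0.0
```

```bash
python3 - <<'E'
from h import *
print(injig()); print(delta(*jigpose(-42,0,54,0)))
E
```

```text
(array([-37.73,   0.24,  66.25]), array([-0.29,  0.28, -0.12]), array([0.3, 0.3, 0.1]), -0.0, 14.6333)
[ 0.3 -0.3  0.1 12.2  0.2  4.3]
```

Call:
jog_arm --plan '[0.3, -0.3, 0, 5, 0.2, 4, 1, 0.3, -0.3, 0, 10, 0.2, 4, 1, 0.3, -0.3, 0, 13, 0.2, 4, 1, 0.3, -0.3, 0, 15, 0.2, 4, 1, 0.3, -0.3, 0, 15, 0.2, 4, 1]'

```text
t: 15.05
position: [0.5482, 0.0811, 0.052]
orientation: [-0.534, -0.464, 0.534, -0.463]
wrist_force: [-1.7, 0.3, 6.1]
gripper_width: 0.001
```

```bash
python3 - <<'E'
from h import *
print(injig())
E
```

```text
(array([-41.13,  -0.32,  52.04]), array([ 0.  ,  0.04, -0.08]), array([-1.7,  0.3,  6.1]), 0.001, 15.05)
```

Call:
jog_arm --plan '[0, 0, 0, 2, 0, 0, 1, 0, 0, 0, 3, 0, 0, 1, 0, 0, 0, 3, 0, 0, 1, 0, 0, 0, 3, 0, 0, 1]'

```text
t: 15.38
position: [0.5483, 0.0812, 0.0517]
orientation: [0.534, 0.464, -0.534, 0.463]
wrist_force: [-5.8, -0.3, 25.8]
gripper_width: -0.003
```

Call:
jog_arm --plan '[0, 0, 0, -60, 0, 0, 1, 0, 0, 0, -60, 0, 0, 1, 0, 0, 0, -100, 0, 0, 0, 0, 0, 0, -100, 0, 0, 0]'

```text
t: 15.72
position: [0.5523, 0.0809, 0.1576]
orientation: [0.538, 0.462, -0.53, 0.465]
wrist_force: [1.2, 0.3, 0.2]
gripper_width: 0.273
```

```bash
python3 - <<'E'
from h import *
for i in range(8): snapshot('wrist')
avg('w10',4); print(injig()); a,d,M=load('w10')
ux=np.array([np.cos(YJ),np.sin(YJ)]); uy=np.array([-ux[1],ux[0]]); C=cloud('wrist',d,M); e=C[...,:2]-np.array([.5536,.1219]); X=e@ux*1e3; Y=e@uy*1e3; Z=C[...,2]*1e3
m=(X>-50)&(X<-15)&(abs(Y)<18)&(d>0)&(abs(Z-52)<20); A=np.c_[X[m],Y[m],np.ones(m.sum())]; k=np.linalg.lstsq(A,Z[m],rcond=None)[0]; print('leaf',m.sum(),k[2],np.degrees(k[:2]))
# knob target legs
legs([([.5966,-.3359,.16],down(np.radians(13.2)))])
s,p,r=tcp()
g=a.mean(2)
uv=proj('wrist',[jigpose(-60,0,52,0)[0]],M)[0]; print('hole px exp',uv)
u,v=uv.round().astype(int); w=g[v-14:v+15,u-14:u+15]; m=(w<(w.min()+np.median(w))/2).astype(np.uint8); n,l,st,ce=cv2.connectedComponentsWithStats(m)
for k in range(1,n):
    if st[k,4]>20: q=onplane('wrist',[[u-14+ce[k][0],v-14+ce[k][1]]],.052,M)[0][:2]-np.array([.5536,.1219]); print(st[k],(q@ux*1e3).round(2),(q@uy*1e3).round(2))
cv2.imwrite('pics/w10.png',np.clip(a*1.3,0,255).astype(np.uint8)[:,:,::-1])
E
```

```text
drift 0.00144
(array([-41.45,  -0.31, 151.25]), array([ 0.03,  0.11, -0.09]), array([ 0.3, -0.6, -0.3]), 1.004, 16.3167)
leaf 1624 51.0956317725161 [0.16442806 0.16212703]
[-7.1, -0.0, 0.0, -3.2, 35.5, 135.3]
[-7.1, -0.0, 0.0, -3.1, 18.5, 138.6]
[-7.1, -0.0, 0.0, -3.0, 1.3, 139.8]
hole px exp [283.00878175 232.17639614]
[  6   7  17  16 212] -60.02 0.12
```

View pics/w10.png

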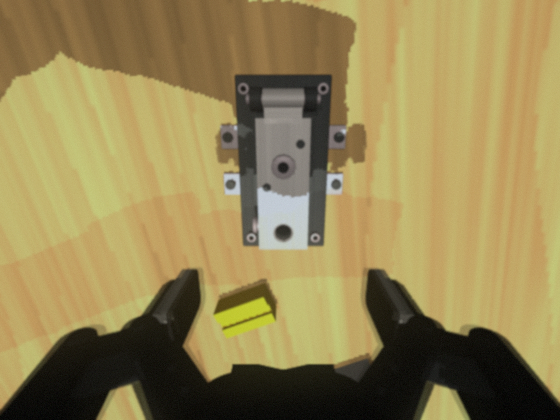

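The picture shows the leaf shut over the nest, level at about 51 mm, with its lock hole at (283,232), which is jig (−60.0, +0.1). It reached a hard stop at 26 N. Next I look at the pin.

Call:
jog_arm --plan '[-7.1, 0, 0, -3, 35.5, 135, 0, -7.1, 0, 0, -3, 35.5, 135, 0, -7.1, 0, 0, -3, 35.5, 135, 0, -7.1, 0, 0, -3, 35.5, 135, 0]'

```text
t: 16.65
position: [0.5646, -0.066, 0.1545]
orientation: [-0.505, -0.493, 0.507, -0.495]
wrist_force: [0.4, -0.9, 0.7]
gripper_width: 0.997
```

Call:
jog_arm --plan '[-7.1, 0, 0, -3, 18.5, 138, 0, -7.1, 0, 0, -3, 18.5, 138, 0, -7.1, 0, 0, -3, 18.5, 138, 0, -7.1, 0, 0, -3, 18.5, 138, 0]'

```text
t: 16.98
position: [0.5792, -0.2113, 0.1584]
orientation: [0.474, 0.521, -0.478, 0.525]
wrist_force: [0.5, -1.1, -0.3]
gripper_width: 1.001
```

Call:
jog_arm --plan '[-7.1, 0, 0, -3, 1.5, 130, 0, -7.1, 0, 0, -3, 1.5, 130, 0, -7.1, 0, 0, -3, 1.5, 130, 0, -7.1, 0, 0, -3, 1.5, 130, 0]'

```text
t: 17.32
position: [0.5908, -0.3503, 0.1628]
orientation: [0.441, 0.546, -0.448, 0.553]
wrist_force: [-1.3, -0.8, 0.3]
gripper_width: 0.999
```

```bash
cat > pin.py <<'E'
from h import *
import sys
def knob(tag,z=.072):
    a,d,M=load(tag); s,p,r=tcp(); h=cv2.cvtColor(np.clip(a,0,255).astype(np.uint8),cv2.COLOR_RGB2HSV)
    for y0 in [(.5966,-.3359,z)]:
        u,v=proj('wrist',[y0],M)[0].round().astype(int); print('exp px',u,v)
    C=cloud('wrist',d,M); m=((C[...,2]>.064)&(C[...,2]<.085)&(np.hypot(C[...,0]-.598,C[...,1]+.338)<.03)&(d>0)).astype(np.uint8)
    n,l,st,ce=cv2.connectedComponentsWithStats(m); k=1+st[1:,4].argmax(); c=cv2.findContours((l==k).astype(np.uint8),0,1)[0][0]; (x,y),rad=cv2.minEnclosingCircle(c); zz=np.median(C[...,2][l==k])
    print('depth blob',st[k],'z',zz,'circle xyz',(onplane('wrist',[[x,y]],z,M)[0]*1e3).round(2),'centroid',(onplane('wrist',[ce[k]],z,M)[0]*1e3).round(2),'rad',rad)
    # dark blob
    m=((a.max(2)<55)).astype(np.uint8); n,l,st,ce=cv2.connectedComponentsWithStats(m[v-30:v+30,u-30:u+30].copy())
    for k in range(1,n):
        if st[k,4]>60: print('dark',st[k],(ce[k]+[u-30,v-30]).round(1),(onplane('wrist',[ce[k]+[u-30,v-30]],z,M)[0]*1e3).round(2))
if __name__=='__main__':
    for i in range(10): snapshot('wrist')
    avg(sys.argv[1],3); print(tcp()[1]); knob(sys.argv[1]); a=load(sys.argv[1])[0]; cv2.imwrite(f'pics/{sys.argv[1]}.png',np.clip(a*1.5,0,255).astype(np.uint8)[:,:,::-1])
E
python3 pin.py w11
```

```text
drift 0.00117
[ 0.5931183  -0.33995255  0.16249506]
exp px 288 212
depth blob [279 207  24  25 476] z 0.07066085913091173 circle xyz [ 600.14 -341.69   72.  ] centroid [ 600.1  -341.82   72.  ] rad 12.456578254699707
dark [ 34   0  23   8 124] [305.1 184.5] [ 604.9  -309.95   72.  ]
dark [ 20  11  28  39 797] [291.5 212.4] [ 599.57 -335.68   72.  ]
```

View pics/w11.png

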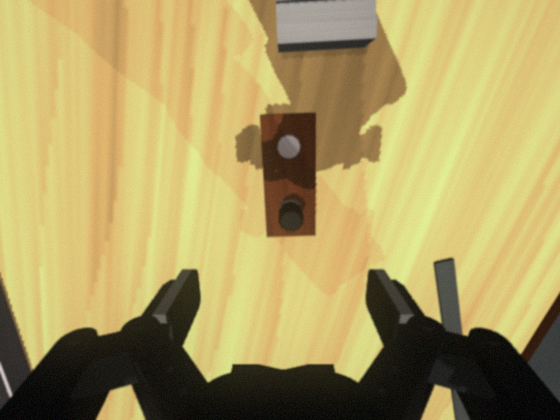

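The view shows the knob at (291,215) and the slim pin's head at (288,147). Depth gives the knob centre at (600.1, −341.7) mm, which agrees with the stand estimate.

```bash
python3 - <<'E'
from h import *
legs([([.6002,-.3418,.09],down(np.radians(13.2)))])
E
```

```text
[-0.7, 0.4, 0.0, 72.5, 6.5, 2.8]
```

Call:
jog_arm --plan '[-0.7, 0.4, 0, 36, 6.5, 2.8, 0, -0.7, 0.4, 0, 72.5, 6.5, 2.8, 0, -0.7, 0.4, 0, 72.5, 6.5, 2.8, 0, -0.7, 0.4, 0, 72.5, 6.5, 2.8, 0, -0.7, 0.4, 0, 72.5, 6.5, 2.8, 0]'

```text
t: 18.38
position: [0.6008, -0.3425, 0.0915]
orientation: [0.439, 0.554, -0.439, 0.555]
wrist_force: [0.8, 0.8, 0.4]
gripper_width: 0.997
```

Call:
jog_arm --plan '[0, 0, 0, 0, 0, 0, 0, 0, 0, 0, 0, 0, 0, 0, 0, 0, 0, 0, 0, 0, 0, 0, 0, 0, 0, 0, 0, 0]'

```text
t: 18.72
position: [0.6014, -0.3428, 0.0929]
orientation: [0.439, 0.553, -0.439, 0.556]
wrist_force: [-0.6, 0.2, 0.1]
gripper_width: 1.0
```

```bash
python3 - <<'E'
from h import *
print(tcp()[1]); legs([([.6002,-.3418,.0465],down(np.radians(13.2)))])
E
```

```text
[ 0.60136137 -0.34282037  0.09290281]
[0.0, 0.2, -0.1, 46.4, -1.0, -1.4]
```

Call:
jog_arm --plan '[0, 0.2, 0, 16, -1, -1.4, 0, 0, 0.2, 0, 32, -1, -1.4, 0, 0, 0.2, 0, 46.4, -1, -1.4, 0, 0, 0.2, 0, 46.4, -1, -1.4, 0, 0, 0.2, 0, 46.4, -1, -1.4, 0]'

```text
t: 19.13
position: [0.5996, -0.3415, 0.0457]
orientation: [0.44, 0.554, -0.438, 0.554]
wrist_force: [0.5, 0.4, 0.5]
gripper_width: 0.998
```

Call:
jog_arm --plan '[0, 0, 0, 0, 0, 0, 0, 0, 0, 0, 0, 0, 0, 0, 0, 0, 0, 0, 0, 0, 0]'

```text
t: 19.38
position: [0.6001, -0.3418, 0.0466]
orientation: [0.44, 0.554, -0.438, 0.555]
wrist_force: [-0.2, -0.4, 0.3]
gripper_width: 0.998
```

```bash
python3 - <<'E'
from h import *
s=tcp()[0]; print(s['position'],s['wrist_force']); legs([([.6002,-.3418,.0465],down(np.radians(13.2)))])
E
```

```text
[ 0.60014795 -0.34180079  0.04661352] [-0.2016587  -0.35953392  0.30595928]
[0.0, -0.0, -0.1, 0.1, 0.1, 0.0]
```

Call:
jog_arm --plan '[0, 0, 0, 0, 0, 0, 1, 0, 0, 0, 0, 0, 0, 1, 0, 0, 0, 0, 0, 0, 1, 0, 0, 0, 0, 0, 0, 1, 0, 0, 0, 0, 0, 0, 1]'

```text
t: 19.8
position: [0.6002, -0.3418, 0.0467]
orientation: [0.44, 0.554, -0.438, 0.555]
wrist_force: [0.4, 0.4, 0.3]
gripper_width: 0.297
```

Call:
jog_arm --plan '[0, 0, 0, 0, 0, 0, 1, 0, 0, 0, 0, 0, 0, 1, 0, 0, 0, 0, 0, 0, 1]'

```text
t: 20.05
position: [0.6003, -0.342, 0.0469]
orientation: [0.44, 0.554, -0.438, 0.555]
wrist_force: [-0.1, 0.4, 2.4]
gripper_width: 0.231
```

Call:
jog_arm --plan '[0, 0, 0, -20, 0, 0, 1, 0, 0, 0, -50, 0, 0, 1, 0, 0, 0, -80, 0, 0, 1, 0, 0, 0, -104, 0, 0, 1, 0, 0, 0, -104, 0, 0, 1]'

```text
t: 20.47
position: [0.6029, -0.3441, 0.1566]
orientation: [0.44, 0.55, -0.438, 0.558]
wrist_force: [2.2, -2.1, -0.6]
gripper_width: 0.233
```

```bash
python3 - <<'E'
from h import *
s=tcp()[0]; print(s['position'],s['wrist_force'],s['gripper_width'],s['t']); legs([jigpose(-60,0,150,0)])
E
```

```text
[ 0.60291176 -0.34408013  0.15659961] [ 2.16336527 -2.06511206 -0.56531727] 0.23270403876216875 20.4667
[7.1, 0.1, -0.2, 1.4, 12.3, -136.3]
[7.1, 0.1, -0.2, 1.6, -4.6, -136.8]
[7.1, 0.1, -0.2, 1.9, -21.5, -135.2]
```

Call:
jog_arm --plan '[7.1, 0, 0, 0, 12.3, -136, 1, 7.1, 0, 0, 0, 12.3, -136, 1, 7.1, 0, 0, 0, 12.3, -136, 1, 7.1, 0, 0, 0, 12.3, -136, 1]'

```text
t: 20.8
position: [0.5831, -0.1988, 0.1546]
orientation: [0.473, 0.527, -0.468, 0.529]
wrist_force: [0.1, 1.4, -0.2]
gripper_width: 0.233
```

Call:
jog_arm --plan '[7.1, 0, 0, 0, -4.6, -136, 1, 7.1, 0, 0, 0, -4.6, -136, 1, 7.1, 0, 0, 0, -4.6, -136, 1, 7.1, 0, 0, 0, -4.6, -136, 1]'

```text
t: 21.13
position: [0.5613, -0.0576, 0.1539]
orientation: [0.504, 0.5, -0.498, 0.498]
wrist_force: [0.3, 1.3, -1.2]
gripper_width: 0.234
```

Call:
jog_arm --plan '[7.1, 0, 0, 0, -21.5, -125, 1, 7.1, 0, 0, 0, -21.5, -125, 1, 7.1, 0, 0, 0, -21.5, -125, 1, 7.1, 0, 0, 0, -21.5, -125, 1]'

```text
t: 21.47
position: [0.5378, 0.0769, 0.1536]
orientation: [0.531, 0.474, -0.525, 0.466]
wrist_force: [0.7, 1.0, -0.5]
gripper_width: 0.223
```

Call:
jog_arm --plan '[0, 0, 0, 0, 0, 0, 1, 0, 0, 0, 0, 0, 0, 1, 0, 0, 0, 0, 0, 0, 1]'

```text
t: 21.72
position: [0.5378, 0.0756, 0.1534]
orientation: [0.531, 0.473, -0.526, 0.466]
wrist_force: [-0.1, -0.3, -0.8]
gripper_width: 0.236
```

```bash
python3 - <<'E'
from h import *
print(injig()); print(delta(*jigpose(-60,0,105,0)))
E
```

```text
(array([-48.04,   9.14, 153.35]), array([-1.31,  0.69, -0.1 ]), array([-0.1, -0.3, -0.8]), 0.236, 21.7167)
[ 1.3 -0.7  0.1 48.2  8.9 12.8]
```

Call:
jog_arm --plan '[1.3, -0.7, 0, 24, 8.9, 12.8, 1, 1.3, -0.7, 0, 48, 8.9, 12.8, 1, 1.3, -0.7, 0, 48, 8.9, 12.8, 1, 1.3, -0.7, 0, 48, 8.9, 12.8, 1, 1.3, -0.7, 0, 48, 8.9, 12.8, 1]'

```text
t: 22.13
position: [0.5457, 0.0612, 0.1059]
orientation: [-0.534, -0.463, 0.535, -0.463]
wrist_force: [-0.4, -0.5, 0.5]
gripper_width: 0.23
```

Call:
jog_arm --plan '[0, 0, 0, 0, 0, 0, 1, 0, 0, 0, 0, 0, 0, 1, 0, 0, 0, 0, 0, 0, 1, 0, 0, 0, 0, 0, 0, 1]'

```text
t: 22.47
position: [0.5461, 0.0613, 0.1066]
orientation: [0.534, 0.463, -0.534, 0.463]
wrist_force: [-0.6, -1.1, -0.7]
gripper_width: 0.23
```

```bash
cat > knob2.py <<'E'
from h import *
for i in range(4): snapshot('wrist')
avg('w12',3); print(injig()); print(delta(*jigpose(-60,0,92,0)))
a,d,M=load('w12'); s,p,r=tcp(); g=a.mean(2)
# expected outline of knob top circle and where it is: print dark/bright profile for a crop
c=proj('wrist',[p+r.apply([-.0255,0,0])],M)[0]; print('knob top exp px',c)
cv2.imwrite('pics/w12.png',cv2.resize(np.clip(a[150:370,180:390]*2.2,0,255).astype(np.uint8),None,fx=2.5,fy=2.5,interpolation=cv2.INTER_CUBIC)[:,:,::-1])
# shank: bright/steel pixels beneath knob (toward smaller v)
ux=np.array([np.cos(YJ),np.sin(YJ)])
for nm,x in (('collar',-.0005),('tip',.0386)): print(nm,proj('wrist',[p+r.apply([x,y,0]) for y in (-.006,0,.006)],M).round(1).tolist())
h=jigpose(-60,0,52,0)[0]; print('hole px',proj('wrist',[h],M).round(1))
u0=int(c[0])
for v in range(165,236,5): print(v,g[v,u0-18:u0+19:2].round().astype(int).tolist())
E
python3 knob2.py
```

```text
drift 0.00028
(array([-61.17,  -0.66, 105.93]), array([ 0.09, -0.02, -0.06]), array([-0.5,  0.2, -0.4]), 0.234, 22.8167)
[-0.1  0.   0.1 13.9 -0.6 -1.2]
knob top exp px [283.0432017  298.36996982]
collar [[272.0, 270.9], [282.9, 270.9], [293.9, 270.9]]
tip [[274.0, 241.2], [282.8, 241.2], [291.7, 241.2]]
hole px [[282.  230.9]]
165 [120, 116, 116, 115, 116, 116, 118, 114, 107, 112, 113, 113, 114, 115, 115, 113, 118, 118, 119]
170 [111, 117, 116, 113, 116, 115, 113, 114, 115, 115, 113, 112, 114, 117, 114, 113, 116, 119, 118]
175 [57, 103, 115, 116, 113, 113, 115, 111, 111, 113, 113, 111, 114, 117, 110, 114, 118, 119, 119]
180 [113, 114, 112, 112, 111, 116, 115, 113, 112, 112, 113, 112, 115, 115, 113, 112, 114, 116, 117]
185 [116, 115, 112, 112, 111, 114, 112, 110, 109, 111, 109, 112, 113, 113, 114, 113, 115, 115, 115]
190 [115, 114, 114, 115, 112, 112, 111, 112, 111, 111, 109, 109, 114, 112, 112, 109, 114, 114, 115]
195 [114, 115, 112, 110, 112, 109, 113, 109, 109, 111, 113, 111, 112, 112, 108, 113, 113, 113, 113]
200 [115, 113, 113, 109, 108, 112, 111, 112, 110, 108, 110, 109, 111, 108, 109, 108, 112, 112, 112]
205 [112, 112, 113, 110, 108, 108, 110, 109, 105, 108, 109, 105, 113, 110, 107, 109, 111, 110, 111]
210 [109, 110, 110, 111, 106, 108, 110, 109, 106, 108, 107, 108, 109, 111, 109, 107, 111, 113, 107]
215 [111, 111, 109, 110, 107, 107, 109, 106, 108, 107, 107, 106, 111, 109, 105, 101, 99, 96, 96]
220 [108, 109, 108, 107, 107, 105, 99, 95, 91, 93, 97, 98, 100, 96, 91, 91, 94, 96, 94]
225 [112, 108, 106, 101, 72, 43, 33, 33, 33, 32, 30, 31, 45, 75, 89, 90, 95, 96, 95]
230 [169, 138, 114, 103, 50, 38, 33, 33, 33, 34, 32, 32, 34, 54, 88, 128, 164, 173, 163]
235 [171, 171, 167, 130, 88, 54, 49, 49, 46, 41, 46, 49, 54, 97, 144, 171, 172, 172, 171]
```

Call:
jog_arm --plan '[0, 0, 0, 5, -0.6, -1.2, 1, 0, 0, 0, 10, -0.6, -1.2, 1, 0, 0, 0, 13, -0.6, -1.2, 1, 0, 0, 0, 13, -0.6, -1.2, 1, 0, 0, 0, 13, -0.6, -1.2, 1]'

```text
t: 23.23
position: [0.5449, 0.0624, 0.0925]
orientation: [-0.534, -0.464, 0.535, -0.463]
wrist_force: [-0.2, 0.4, -1.6]
gripper_width: 0.233
```

Call:
jog_arm --plan '[0, 0, 0, 0, 0, 0, 1, 0, 0, 0, 0, 0, 0, 1, 0, 0, 0, 0, 0, 0, 1, 0, 0, 0, 0, 0, 0, 1]'

```text
t: 23.57
position: [0.545, 0.0624, 0.0926]
orientation: [-0.534, -0.464, 0.535, -0.463]
wrist_force: [-0.0, -0.9, -0.8]
gripper_width: 0.228
```

```bash
python3 - <<'E'
from h import *
print(injig()); print(delta(*jigpose(-60,0,80,0)))
E
```

```text
(array([-60.09,   0.16,  92.6 ]), array([ 0.1 , -0.03, -0.1 ]), array([-0. , -0.9, -0.8]), 0.228, 23.5667)
[-0.1  0.   0.1 12.6  0.2 -0.1]
```

Call:
jog_arm --plan '[0, 0, 0, 4, 0.2, 0, 1, 0, 0, 0, 8, 0.2, 0, 1, 0, 0, 0, 12, 0.2, 0, 1, 0, 0, 0, 14, 0.2, 0, 1, 0, 0, 0, 14, 0.2, 0, 1]'

```text
t: 23.98
position: [0.5448, 0.0624, 0.0779]
orientation: [-0.533, -0.464, 0.535, -0.463]
wrist_force: [0.0, 0.3, -1.6]
gripper_width: 0.233
```

```bash
python3 - <<'E'
from h import *
print(injig()); print(delta(*jigpose(-60,0,68,0)))
E
```

```text
(array([-60.15,   0.4 ,  77.86]), array([ 0.1 , -0.05, -0.16]), array([ 0. ,  0.3, -1.6]), 0.233, 23.9833)
[-0.1  0.   0.2  9.9  0.4 -0.2]
```

Call:
jog_arm --plan '[0, 0, 0, 2, 0.4, 0, 1, 0, 0, 0, 4, 0.4, 0, 1, 0, 0, 0, 6, 0.4, 0, 1, 0, 0, 0, 8, 0.4, 0, 1, 0, 0, 0, 8, 0.4, 0, 1]'

```text
t: 24.4
position: [0.5453, 0.0627, 0.0696]
orientation: [-0.533, -0.464, 0.535, -0.463]
wrist_force: [0.0, 1.8, -2.0]
gripper_width: 0.23
```

```bash
python3 - <<'E'
from h import *
print(injig()); print(delta(*jigpose(-60,0,56,0)))
E
```

```text
(array([-5.978e+01, -3.000e-02,  6.956e+01]), array([ 0.09, -0.03, -0.16]), array([ 0. ,  1.8, -2. ]), 0.23, 24.4)
[-0.1  0.   0.2 13.6  0.   0.2]
```

Call:
jog_arm --plan '[0, 0, 0, 3, 0, 0.2, 1, 0, 0, 0, 6, 0, 0.2, 1, 0, 0, 0, 9, 0, 0.2, 1, 0, 0, 0, 11, 0, 0.2, 1, 0, 0, 0, 12, 0, 0.2, 1]'

```text
t: 24.82
position: [0.546, 0.063, 0.0578]
orientation: [-0.534, -0.464, 0.534, -0.463]
wrist_force: [0.2, 2.4, 6.1]
gripper_width: 0.234
```

```bash
python3 - <<'E'
from h import *
print(injig()); print(delta(*jigpose(-60,0,56,0)))
E
```

```text
(array([-59.41,  -0.69,  57.82]), array([ 0.07,  0.02, -0.08]), array([0.2, 2.4, 6.1]), 0.234, 24.8167)
[-0.1 -0.   0.1  1.8 -0.7  0.6]
```

Call:
jog_arm --plan '[0, 0, 0, 1, -0.3, 0.3, 1, 0, 0, 0, 2, -0.3, 0.3, 1, 0, 0, 0, 3, -0.3, 0.3, 1, 0, 0, 0, 4, -0.3, 0.3, 1, 0, 0, 0, 4, -0.3, 0.3, 1]'

```text
t: 25.23
position: [0.5461, 0.0631, 0.0563]
orientation: [0.535, 0.464, -0.534, 0.463]
wrist_force: [-4.9, 2.2, 25.4]
gripper_width: 0.228
```

```bash
python3 - <<'E'
from h import *
print(injig())
E
```

```text
(array([-59.31,  -0.79,  56.34]), array([ 0.08,  0.14, -0.01]), array([-4.9,  2.2, 25.4]), 0.228, 25.2333)
```

Home: the TCP is at 56.3 mm, as expected for collar on leaf, with 25 N on the hard stop. Release, lift, then press the knob's top with closed fingers as a check.

Call:
jog_arm --plan '[0, 0, 0, -1, 0, 0, 0, 0, 0, 0, -1, 0, 0, 0, 0, 0, 0, -1, 0, 0, 0, 0, 0, 0, -1, 0, 0, 0, 0, 0, 0, -1, 0, 0, 0]'

```text
t: 25.65
position: [0.5456, 0.0627, 0.0567]
orientation: [0.534, 0.464, -0.534, 0.463]
wrist_force: [0.1, -0.5, 0.5]
gripper_width: 0.921
```

Call:
jog_arm --plan '[0, 0, 0, -20, 0, 0, 0, 0, 0, 0, -45, 0, 0, 0, 0, 0, 0, -45, 0, 0, 1, 0, 0, 0, -45, 0, 0, 1, 0, 0, 0, -45, 0, 0, 1]'

```text
t: 26.07
position: [0.5452, 0.0627, 0.1012]
orientation: [-0.534, -0.464, 0.534, -0.462]
wrist_force: [-0.4, -0.3, 0.1]
gripper_width: 0.604
```

Call:
jog_arm --plan '[0, 0, 0, 0, 0, 0, 1, 0, 0, 0, 0, 0, 0, 1, 0, 0, 0, 0, 0, 0, 1, 0, 0, 0, 0, 0, 0, 1]'

```text
t: 26.4
position: [0.5449, 0.0626, 0.1007]
orientation: [-0.534, -0.464, 0.535, -0.462]
wrist_force: [0.3, -0.4, 0.7]
gripper_width: 0.003
```

```bash
python3 - <<'E'
from h import *
print(injig()); print(delta(*jigpose(-60,0,83,0)))
E
```

```text
(array([-59.92,   0.34, 100.67]), array([ 0.08,  0.07, -0.18]), array([ 0.3, -0.4,  0.7]), 0.003, 26.4)
[-0.1 -0.1  0.2 17.7  0.4  0.1]
```

Call:
jog_arm --plan '[0, 0, 0, 6, 0.4, 0, 1, 0, 0, 0, 12, 0.4, 0, 1, 0, 0, 0, 17, 0.4, 0, 1, 0, 0, 0, 20, 0.4, 0, 1, 0, 0, 0, 21.5, 0.4, 0, 1]'

```text
t: 26.82
position: [0.5452, 0.0627, 0.0813]
orientation: [-0.534, -0.465, 0.534, -0.462]
wrist_force: [-10.0, 0.3, 40.8]
gripper_width: 0.001
```

Call:
jog_arm --plan '[0, 0, 0, -30, 0, 0, 1, 0, 0, 0, -70, 0, 0, 1, 0, 0, 0, -100, 0, 0, 0, 0, 0, 0, -100, 0, 0, 0, 0, 0, 0, -100, 0, 0, 0]'

```text
t: 27.23
position: [0.5465, 0.0625, 0.1826]
orientation: [0.535, 0.464, -0.533, 0.462]
wrist_force: [-0.5, -0.8, -0.6]
gripper_width: 0.419
```

```bash
python3 - <<'E'
from h import *
for i in range(8): snapshot('wrist')
avg('w13',4); print(injig()); a,d,M=load('w13')
ux=np.array([np.cos(YJ),np.sin(YJ)]); uy=np.array([-ux[1],ux[0]]); C=cloud('wrist',d,M); e=C[...,:2]-np.array([.5536,.1219]); X=e@ux*1e3; Y=e@uy*1e3; Z=C[...,2]*1e3
m=(X>-45)&(X<-15)&(abs(Y)<18)&(d>0)&(abs(Z-52)<20); A=np.c_[X[m],Y[m],np.ones(m.sum())]; k=np.linalg.lstsq(A,Z[m],rcond=None)[0]; print('leaf',m.sum(),k[2].round(2),np.degrees(k[:2]).round(2))
m=(np.hypot(X+60,Y)<8)&(Z>65)&(Z<100)&(d>0); print('knob top',m.sum(),np.median(Z[m]))
b=np.clip(a*1.5,0,255).astype(np.uint8)[40:420,80:480]; t=snapshot('top')[0][120:260,130:450]; t=cv2.resize(t,(400,175)); cv2.imwrite('pics/fin.png',np.vstack([b,np.clip(t*1.3,0,255).astype(np.uint8)])[:,:,::-1])
E
```

```text
drift 0.00123
(array([-60.2 ,  -0.26, 181.09]), array([ 0.11,  0.16, -0.22]), array([-0.3, -0.4, -0.3]), 1.001, 27.8333)
leaf 1227 51.06 [0.15 0.14]
knob top 250 81.01414282137216
```

View pics/fin.png

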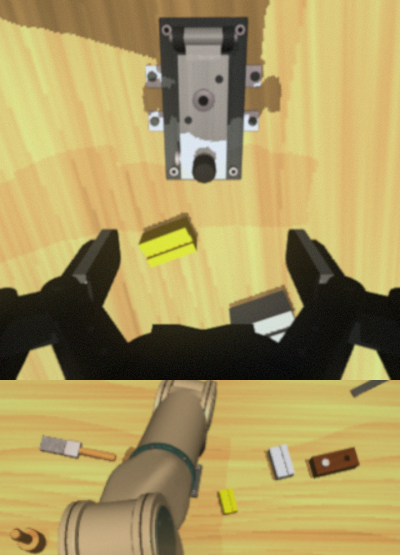

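The final picture shows the leaf shut with the knob standing in its hole at (204,165). Brush, mallet and slim pin look untouched. Knob top minus leaf top is 30.0 mm, so the collar is home.

```bash
python3 -c "
from bench import close_job; print(close_job())"
```

```text
the job is handed in; nothing more can be done
None
```

The job is done and handed in after about 28 s of the 72 s allowed. I tipped the grey block into the nest post end first and rocked it flat. Then I swung the leaf shut and pushed the lock pin home through it.

**Last checks**
- **Block:** before the leaf was shut, depth put its top level and about 17.6 mm above the rim (nominal 18).
- **Leaf:** level to within 0.2°, with its top at 51.1 mm (nominal 52). It met a hard stop at 26 N.
- **Lock pin:** the knob's top is 30.0 mm above the leaf, which is exactly collar plus knob, so the collar sits on the leaf. It met a hard stop at 25 N.
- **Bystanders:** the slim pin, brush and mallet look unmoved in the last picture, and the gripper was open and clear.

**Readings that disagreed**
- **Last press:** pressing the knob's top with closed fingertips as a check peaked at 40.8 N at the wrist. That is far below the 120 N wrist limit. The 40 N limit is for the arm and gripper body, and only the fingertips touched.
- **Camera offset:** two estimates of the wrist camera's sideways offset differed, −0.7 mm and −0.2 mm. I used the finer one, and the block went into the nest without catching.

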